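# Fit the charged battery and set the terminal's screen

### The job

Get the counter terminal ready for service: take the fully charged battery (green lamp beside its charger bay) out of the charger and lay it flat in the battery cradle on the terminal's foot, fully down and with its gold contact edge against the cradle's brass spring contacts; do not drop it, and leave the other two batteries charging. Then lean the screen back, its top towards the cradle, to 35 degrees from upright and make sure it stays there. Leave everything else on the bench where it is.

Things in the scene. Friction and masses are not known exactly. Their poses are not given: they have to be found in the camera images.
- pack_1_centre (a point): Battery pack 1 of three alike, at its centre: dark grey rigid slab 84 (x) x 24 (y) x 52 (z) mm, about 0.21 kg. It starts standing on its contact edge in charger bay 1, lower 14 mm in the slot, 38 mm above the deck. z points from its contact edge to the opposite edge. The broad faces (across y) are alike: either may lie up. Laid flat it is 24 mm high and 52 mm wide to grasp.
- pack_1_contacts (a point): Middle of the contact edge of pack 1, 26 mm from its centre along its -z, same axes. Gold pads lie 31 mm either side of this point and wrap 8 mm on to both broad faces.
- bay_1 (a point): Bay 1 of the charger: centre of its slot's mouth, level with the deck, 45 mm above the bench. The charger is a fixed grey box 156 x 262 x 45 mm; bays 1, 2, 3 are in line along its y, 84 mm apart. Slot 88 (x) x 28 (y) mm, 14 mm deep. The bay's lamp is on the deck 62 mm from this point along +x.
- pack_2_centre (a point): Battery pack 2 of three alike, at its centre: dark grey rigid slab 84 (x) x 24 (y) x 52 (z) mm, about 0.21 kg. It starts standing on its contact edge in charger bay 2, lower 14 mm in the slot, 38 mm above the deck. z points from its contact edge to the opposite edge. The broad faces (across y) are alike: either may lie up. Laid flat it is 24 mm high and 52 mm wide to grasp.
- pack_2_contacts (a point): Middle of the contact edge of pack 2, 26 mm from its centre along its -z, same axes. Gold pads lie 31 mm either side of this point and wrap 8 mm on to both broad faces.
- bay_2 (a point): Bay 2 of the charger: centre of its slot's mouth, level with the deck, 45 mm above the bench. The charger is a fixed grey box 156 x 262 x 45 mm; bays 1, 2, 3 are in line along its y, 84 mm apart. Slot 88 (x) x 28 (y) mm, 14 mm deep. The bay's lamp is on the deck 62 mm from this point along +x.
- pack_3_centre (a point): Battery pack 3 of three alike, at its centre: dark grey rigid slab 84 (x) x 24 (y) x 52 (z) mm, about 0.21 kg. It starts standing on its contact edge in charger bay 3, lower 14 mm in the slot, 38 mm above the deck. z points from its contact edge to the opposite edge. The broad faces (across y) are alike: either may lie up. Laid flat it is 24 mm high and 52 mm wide to grasp.
- pack_3_contacts (a point): Middle of the contact edge of pack 3, 26 mm from its centre along its -z, same axes. Gold pads lie 31 mm either side of this point and wrap 8 mm on to both broad faces.
- bay_3 (a point): Bay 3 of the charger: centre of its slot's mouth, level with the deck, 45 mm above the bench. The charger is a fixed grey box 156 x 262 x 45 mm; bays 1, 2, 3 are in line along its y, 84 mm apart. Slot 88 (x) x 28 (y) mm, 14 mm deep. The bay's lamp is on the deck 62 mm from this point along +x.
- lamp_green: Green lit lamp, 15 mm across, 4 mm high, on the charger's deck: the battery in the bay beside it is fully charged. Origin at the centre of its underside. Any of the three bays may have it.
- lamp_red_1: Red lit lamp like the green one: the battery in the bay beside it is still charging.
- lamp_red_2: Red lit lamp like the green one: the battery in the bay beside it is still charging.
- cradle (a point): Middle of the floor of the battery cradle, 24 mm above the bench, level with the top of the terminal's fixed dark foot (245 x 200 mm). Light grey ribs 12 mm high, 5 mm thick, frame an inner space 90 (x) x 58 (y) mm; the pack lies flat in it, length along x. Both long sides have a 46 mm gap in the middle for fingers, flat foot beyond. x points to the stem and screen, z up, y to the spring contacts.
- spring_contacts (a point): Middle of the cradle's long side that carries the brass spring contacts, at floor level: 29 mm from the cradle's middle along its +y. The pack's contact edge belongs against this side.
- screen (a joint): Tilt of the terminal's touch screen on its stiff friction hinge, rad: 0 = upright, growing as its top leans towards the cradle (cradle -x); 35 degrees is 0.611. The glass faces +x, away from the cradle. Travel -0.12 to 1.05. It stays where it is left; moving it takes about 8 N at the top edge. It starts near upright; leaned back it overhangs part of the cradle.
- hinge (a point): Point midway along the screen's hinge axis, 150 mm above the bench, 132 mm from the cradle's middle along its x. Fixed; axes parallel to the cradle's; the hinge axis runs along y.
- screen_top (a point): Middle of the screen's top edge, half-way through its thickness. Panel 18 mm thick, 262 wide, 178 high, aluminium rim, flat near the edge; a rear housing, 11 mm thicker on the cradle side, begins 38 mm below the top edge. At tilt 0 this point is 89 mm above and 26 mm in +x of the hinge point. Axes turn with the screen: z up along the panel, x out of the glass.
- driver_grip (a point): Screwdriver about 170 mm long with grey handle, lying on the bench. Bystander.
- card_reader_centre (a point): Card reader, black slab 70 x 105 x 22 mm lying on the bench beyond the work. Point at its centre. Bystander.
- screw_tub_centre (a point): Open blue tub of screws 85 x 85 x 34 mm. Point at its centre. Bystander.
There are look-alikes about, which are no part of the job. Leave any pink or red look-alike of the part that bears pack_3_centre alone.

How it is judged (in metres and radians):
On the way, in this order (a step that is already met when the one before it is completed fails the run):
1. the battery from the bay with the green lamp has been lifted out of the charger (((horizontal distance between lamp_green and bay_1 below 0.075 m and height (world z) of pack_1_centre above 0.085 m) or (horizontal distance between lamp_green and bay_2 below 0.075 m and height (world z) of pack_2_centre above 0.085 m) or (horizontal distance between lamp_green and bay_3 below 0.075 m and height (world z) of pack_3_centre above 0.085 m))), for 0.1 s.
2. that battery lies flat and fully down in the cradle, contact edge towards the spring contacts, let go (((horizontal distance between lamp_green and bay_1 below 0.075 m and ((x of pack_1_centre in the frame of cradle between -0.006 and 0.006 m and y of pack_1_centre in the frame of cradle between -0.006 and 0.006 m and z of pack_1_centre in the frame of cradle between 0.008 and 0.0155 m and angle between pack_1_centre's own z axis and vertical between 1.49 and 1.65 rad and angle between the x axis of pack_1_centre and the x axis of cradle, either way round below 0.12 rad and y of pack_1_contacts in the frame of cradle above 0.015 m) and contact force between the fingers and pack_1 below 0.1 N)) or (horizontal distance between lamp_green and bay_2 below 0.075 m and ((x of pack_2_centre in the frame of cradle between -0.006 and 0.006 m and y of pack_2_centre in the frame of cradle between -0.006 and 0.006 m and z of pack_2_centre in the frame of cradle between 0.008 and 0.0155 m and angle between pack_2_centre's own z axis and vertical between 1.49 and 1.65 rad and angle between the x axis of pack_2_centre and the x axis of cradle, either way round below 0.12 rad and y of pack_2_contacts in the frame of cradle above 0.015 m) and contact force between the fingers and pack_2 below 0.1 N)) or (horizontal distance between lamp_green and bay_3 below 0.075 m and ((x of pack_3_centre in the frame of cradle between -0.006 and 0.006 m and y of pack_3_centre in the frame of cradle between -0.006 and 0.006 m and z of pack_3_centre in the frame of cradle between 0.008 and 0.0155 m and angle between pack_3_centre's own z axis and vertical between 1.49 and 1.65 rad and angle between the x axis of pack_3_centre and the x axis of cradle, either way round below 0.12 rad and y of pack_3_contacts in the frame of cradle above 0.015 m) and contact force between the fingers and pack_3 below 0.1 N)))), for 0.2 s.
3. the screen has been leaned back to 35 degrees (within 5 degrees) (value of joint screen between 0.524 and 0.698 rad), for 0.2 s.
At the end, for the whole second after the job is handed in: The green-lamp battery rests flat in the cradle, contact edge on the spring side: centre within 6 mm of the middle and 8 to 15.5 mm above the floor, within 7 degrees. The other two are within 8 mm of their starts. The screen is still, 35 +/- 5 degrees from upright (all of step 3 and ((horizontal distance between lamp_green and bay_1 below 0.075 m and ((x of pack_1_centre in the frame of cradle between -0.006 and 0.006 m and y of pack_1_centre in the frame of cradle between -0.006 and 0.006 m and z of pack_1_centre in the frame of cradle between 0.008 and 0.0155 m and angle between pack_1_centre's own z axis and vertical between 1.49 and 1.65 rad and angle between the x axis of pack_1_centre and the x axis of cradle, either way round below 0.12 rad and y of pack_1_contacts in the frame of cradle above 0.015 m) and linear speed of pack_1 below 0.02 m/s and distance of each of pack_2_centre, pack_3_centre from where it was at the start of the episode below 0.008 m)) or (horizontal distance between lamp_green and bay_2 below 0.075 m and ((x of pack_2_centre in the frame of cradle between -0.006 and 0.006 m and y of pack_2_centre in the frame of cradle between -0.006 and 0.006 m and z of pack_2_centre in the frame of cradle between 0.008 and 0.0155 m and angle between pack_2_centre's own z axis and vertical between 1.49 and 1.65 rad and angle between the x axis of pack_2_centre and the x axis of cradle, either way round below 0.12 rad and y of pack_2_contacts in the frame of cradle above 0.015 m) and linear speed of pack_2 below 0.02 m/s and distance of each of pack_1_centre, pack_3_centre from where it was at the start of the episode below 0.008 m)) or (horizontal distance between lamp_green and bay_3 below 0.075 m and ((x of pack_3_centre in the frame of cradle between -0.006 and 0.006 m and y of pack_3_centre in the frame of cradle between -0.006 and 0.006 m and z of pack_3_centre in the frame of cradle between 0.008 and 0.0155 m and angle between pack_3_centre's own z axis and vertical between 1.49 and 1.65 rad and angle between the x axis of pack_3_centre and the x axis of cradle, either way round below 0.12 rad and y of pack_3_contacts in the frame of cradle above 0.015 m) and linear speed of pack_3 below 0.02 m/s and distance of each of pack_1_centre, pack_2_centre from where it was at the start of the episode below 0.008 m))) and velocity of joint screen between -0.05 and 0.05 rad/s); the robot touches nothing.
It fails at once if a battery that is still charging was moved (more than 15 mm) ((not (horizontal distance between lamp_green and bay_1 below 0.075 m) and distance of pack_1_centre from where it was at the start of the episode above 0.015 m) or (not (horizontal distance between lamp_green and bay_2 below 0.075 m) and distance of pack_2_centre from where it was at the start of the episode above 0.015 m) or (not (horizontal distance between lamp_green and bay_3 below 0.075 m) and distance of pack_3_centre from where it was at the start of the episode above 0.015 m)).
It fails at once if a battery was dropped (fell free faster than 0.8 m/s) ((contact force between the fingers and pack_1 below 0.05 N and linear speed of pack_1 above 0.8 m/s) or (contact force between the fingers and pack_2 below 0.05 N and linear speed of pack_2 above 0.8 m/s) or (contact force between the fingers and pack_3 below 0.05 N and linear speed of pack_3 above 0.8 m/s)).
It fails at once if the screwdriver, card reader or screw tub was moved more than 30 mm (distance of any of driver_grip, card_reader_centre, screw_tub_centre from where it was at the start of the episode above 0.03 m).
It also fails if it takes over 64 s, if anything falls off the work surface, if the arm or the gripper's body presses on something with over 40 N, if the wrist force passes 120 N, or if a joint passes its speed limit or range.

### The arm

A 7-joint arm with a two-finger parallel gripper is mounted at the origin on the work surface. World frame = base frame: x ahead of the robot, y to its left, z up, the work surface at z = 0. Lengths are in mm, angles in rad, forces in N, time in s.
With the tool pointing down it reaches from about 400 to 850 mm from the base axis. Payload 10.4 kg.
Tool frame: the origin (TCP) lies midway between the tips of the shut fingers; the grasp point (between the pads) lies 19 mm behind it; z points along the fingers, x is the direction in which the jaws open and shut, and the axes are right-handed (so a half turn about z gives the same grasp; the last joint's range is limited). The gripper opens to 87 mm and grips with 3 to 60 N. Pads are 19 mm wide; open, the fingers measure 117 mm over their backs; the gripper's body (75 mm by 190 mm) begins 51 mm behind the grasp point.
Start: joints at [1.154, 0.332, -0.065, 1.46, 0.022, 1.35, -0.088], TCP at [239.836, -577.175, 222.576] pointing down, gripper open.
Joint ranges: [-2.6, 2.6], [-0.5, 2.12], [-1.47, 1.34], [0.16, 2.42], [-1.27, 4.41], [0.06, 2.06], [-2.6, 2.6]. Speed limits (rad/s): [2.22, 2.22, 2.79, 2.79, 3.14, 3.14, 3.14].

### API

Orientations are given as a unit quaternion [x, y, z, w].
In Python, from workcell import sense, capture, close_job, recognise, regions_of, tip_of gives the robot as it stands. The module is installed in compiled form; this text tells all that it offers.
- The arm moves only by the shell command python3 -m inch 'ROWS'. ROWS is text: rows parted by semicolons, each of 5 numbers parted by spaces: the closure in counts, from 0 (fully open) to 255 (shut), then the shift along the tool's x, y, z in units of 25 mm (1.0 is 25 mm), then the turn about the tool's z in units of 6 degrees (1.0 is 6 degrees). In form: jaw x y z turn; .... A call has 1 to 8 rows; each row shifts and turns the commanded pose from where the row before left it, along the tool's axes as they then stand; what a row does not reach is not made up. A row lasts 1/12 s, in which the tool goes at most 41.7 mm and 7.16 degrees, less where a joint would pass 70% of its speed; a pose out of reach is approached as far as the arm can. A call is refused whole if a number of a shift passes 1 or a number of a turn 1, either way. A call with a gripper value outside its range is refused whole. The fingers move at their own pace and stop on an object; the grip force is fixed at half the most. Time passes only in rows, so rows that do not move let the fingers close. It gives the time, the measured TCP pose, the force and the opening at its end, in the units of the state.
- sense(): the state, without advancing time (a new reading comes with each control period).
- capture(name): name is "side" or "top"; returns a dict with "frame" (384x512x3 uint8, red, green, blue), "z_map" (384x512 float32, mm along the optical axis (not along the pixel's ray), 0 where there is no reading), "fx", "fy", "cx", "cy" (pixels), "dist" ([k1, k2, p1, p2, k3] as OpenCV has them; the pictures are not rectified), "world_to_cam" (4x4, takes a point from world to camera coordinates). Camera axes: x right, y up, looking along -z (the intrinsics and any distortion apply to the point x, -y, -z); pixel columns grow to the right and rows downward; lengths in mm; the calibration is good to about 2 mm. A picture is of the moment at which its call begins.
- close_job(): hands the job in, once; it reports no verdict.
Trained networks look in a picture, given as the dict that the camera call returned (one of the last four; its "shot" number tells which), for a name from the list of things; names that differ only in an ending like _2 or _b are one class to them, and where a whole thing is asked for, a point or a joint stands for the part that bears it (a point fixed in the world has none). Each returns a list of dicts, best first, with "conf" (0 to 1); they miss things now and then, are a little off and sometimes report something else, mostly with a low value. They report only what shows in the picture. A call takes as long as a camera call. They do not tell look-alikes from the thing itself.
- recognise(picture, thing): "point" ([x, y, z] in mm, in world coordinates, good to about 4 mm: the middle of the surface that is visible of it).
- regions_of(picture, thing): "region" (384x512 bool, what is visible of it).
- tip_of(picture, thing): "point" ([x, y, z] in mm, in world coordinates, good to about 4 mm: a listed point, or the origin of a listed thing).
The state is a dict: "t": time; "q": joint angles; "qvel": joint speeds; "tau": joint torques, N m; "tool_pos": TCP position; "tcp_rot": TCP orientation; "contact_force": force on the tool from outside, world axes, zero at the start; "moment": the same for the moment, N m; "finger_gap": finger opening in mm.
Only numpy, scipy, OpenCV 4.12 (cv2) and the standard library are available. Lean on these libraries where they do the work, as an engineer would, in place of code of your own. Each camera call takes 0.05 s, during which the arm holds its last target.

## Working session

There is one attempt and no reset: what is moved stays moved. The work goes in short steps, Python scripts to look and compute and a shell command to move; the robot and the scene stay as the last step left them, time stands still between calls to the robot, and variables do not carry over. Pictures are saved under pics/ and viewed, and the job is handed in when it is done.

```bash
mkdir -p pics; ls
python3 - <<'E'
from workcell import sense,capture
import cv2
s=sense();print(s)
for n in("side","top"):
    c=capture(n);print(n,c["fx"],c["cx"],c["cy"],c["dist"],c["world_to_cam"])
    cv2.imwrite(f"pics/{n}0.png",cv2.cvtColor(c["frame"],cv2.COLOR_RGB2BGR))
E
```

```text
pics
{'t': 0.0, 'q': array([ 1.15439828,  0.33286526, -0.06469506,  1.46094786,  0.02159987,
        1.34988019, -0.08850668]), 'qvel': array([-1.01343871e-03,  1.19375665e-03,  2.46272440e-04,  2.68281098e-05,
        4.48373394e-04, -2.40235852e-04, -3.18856434e-04]), 'tau': array([ 5.11033995e-04, -6.23259044e+01,  2.50446709e-02, -3.89908326e+01,
       -6.13119593e-02,  3.98093252e-02,  1.73330241e-04]), 'tool_pos': array([ 239.65625251, -576.81002767,  221.75492921]), 'tcp_rot': array([ 8.31777264e-01, -5.55109079e-01, -6.02189176e-04, -3.61959684e-04]), 'contact_force': array([0.55071667, 0.02033592, 0.36090174]), 'moment': array([-0.01560747, -0.02009087, -0.02131878]), 'finger_gap': 86.89487501759072}
side 397.54898538553203 254.95996027394108 193.41227630792287 [-0.11726546  0.          0.          0.          0.        ] [[-9.95426002e-01 -9.50515878e-02  9.60569794e-03  5.40494819e+02]
 [ 5.97225181e-02 -5.40642404e-01  8.39129913e-01 -1.35047668e+02]
 [-7.45673830e-02  8.35865412e-01  5.43846227e-01 -1.31960178e+03]
 [ 0.00000000e+00  0.00000000e+00  0.00000000e+00  1.00000000e+00]]
top 354.80220552663536 249.49276477766026 191.24328426577338 [0.02056834 0.         0.         0.         0.        ] [[ 2.67779674e-02 -9.99587655e-01  1.03663140e-02 -1.41202666e+01]
 [ 9.97552317e-01  2.73906455e-02  6.43360549e-02 -5.53199933e+02]
 [-6.45934662e-02  8.61815173e-03  9.97874447e-01 -1.28463324e+03]
 [ 0.00000000e+00  0.00000000e+00  0.00000000e+00  1.00000000e+00]]
```

View pics/side0.png

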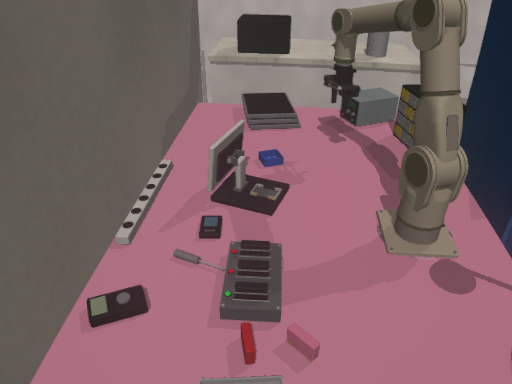

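View pics/top0.png

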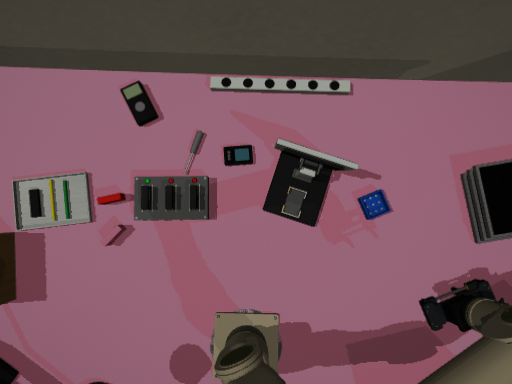

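The side picture shows the green lamp at (228,294), beside the nearest bay, and red lamps at (231,270) and (234,251). In the top picture the green lamp is at (148,181), and the terminal with its cradle is at (294,201).

Things that could be taken for the pack, in top-picture pixels:
- Packs: (147,198) by the green lamp, (170,198) by a red lamp and (195,198) by a red lamp.
- Look-alikes: the red block at (110,198) and the pink block at (113,235).

I choose (147,198).

```bash
cat > h.py <<'E'
import numpy as np, cv2
from workcell import *
def cam_K(c): return np.array([[c["fx"],0,c["cx"]],[0,c["fy"],c["cy"]],[0,0,1]])
def unproj(c,px,z=None):
    """px Nx2; uses z_map unless z plane (world) given -> world pts"""
    px=np.atleast_2d(px).astype(float)
    n=cv2.undistortPoints(px.reshape(-1,1,2),cam_K(c),np.array(c["dist"],float)).reshape(-1,2)
    d=np.c_[n[:,0],-n[:,1],-np.ones(len(n))]
    W=np.linalg.inv(c["world_to_cam"]);R,t=W[:3,:3],W[:3,3]
    if z is None:
        s=c["z_map"][px[:,1].round().astype(int),px[:,0].round().astype(int)]
    else: s=(z-t[2])/(d@R.T)[:,2]
    return (d*np.reshape(s,(-1,1)))@R.T+t
def proj(c,P):
    P=np.atleast_2d(P).astype(float);w=c["world_to_cam"]
    q=P@w[:3,:3].T+w[:3,3]; q=q*[1,-1,-1]
    return cv2.projectPoints(q.reshape(-1,1,3),np.zeros(3),np.zeros(3),cam_K(c),np.array(c["dist"],float))[0].reshape(-1,2)
def save(c,name,box=None,k=1,marks=()):
    im=cv2.cvtColor(c["frame"],cv2.COLOR_RGB2BGR).copy()
    if box: x0,y0,x1,y1=box
    else: x0=y0=0;x1=512;y1=384
    im=cv2.resize(im[y0:y1,x0:x1],None,fx=k,fy=k,interpolation=cv2.INTER_CUBIC)
    for m in marks: cv2.circle(im,(int((m[0]-x0+.5)*k),int((m[1]-y0+.5)*k)),3,(255,0,255),-1)
    cv2.imwrite("pics/"+name,im)
E
python3 - <<'E'
from h import *
np.set_printoptions(precision=1,suppress=True)
for n in("top","side"):
    c=capture(n)
    for th in ["lamp_green","lamp_red_1","pack_1_centre","bay_1","cradle","spring_contacts","hinge","screen_top","pack_1_contacts"]:
        for r in tip_of(c,th)[:5]: print(n,th,r["point"],round(r["conf"],2),proj(c,r["point"])[0])
    save(c,n+"c.png",(120,120,380,260) if n=="top" else (180,110,330,330),3 if n=="top" else 2.7)
E
```

```text
top lamp_red_1 [523.0, 363.9, 56.5] 0.28 [146.9 196.3]
top pack_1_centre [647.0, -196.6, 148.4] 0.49 [310.1 162.2]
top pack_1_centre [529.2, 194.2, 57.3] 0.47 [195.  195.8]
top bay_1 [519.7, 370.2, 48.6] 0.93 [145.7 197.3]
top bay_1 [523.9, 201.2, 46.4] 0.86 [193.4 197.4]
top bay_1 [521.3, 284.1, 45.1] 0.65 [170.2 197.5]
top cradle [520.2, -159.3, 27.2] 0.86 [293.2 201.4]
top cradle [526.3, 282.3, 56.3] 0.22 [170.1 196. ]
top spring_contacts [528.7, -133.4, 23.7] 0.61 [286.1 198.9]
top spring_contacts [525.9, 204.3, 45.8] 0.6 [192.6 196.8]
top hinge [647.0, -195.3, 148.4] 0.59 [309.7 162.2]
top hinge [524.4, 199.5, 31.1] 0.39 [194.5 197.5]
top screen_top [660.2, -204.5, 243.0] 0.78 [318.3 153.5]
top screen_top [528.5, -131.7, 24.2] 0.73 [285.6 198.9]
top pack_1_contacts [527.7, 203.7, 48.8] 0.56 [192.6 196.3]
top pack_1_contacts [525.4, 202.7, 32.9] 0.5 [193.6 197.2]
side lamp_green [586.7, 366.9, 45.5] 0.52 [225.2 292.8]
side lamp_red_1 [516.8, 365.5, 30.7] 0.67 [251.8 298.5]
side lamp_red_1 [691.6, 48.0, 9.9] 0.48 [209.4 226.7]
side pack_1_centre [526.8, 198.5, 59.5] 0.77 [254.2 248.4]
side pack_1_centre [520.3, 280.6, 56.2] 0.26 [253.7 268.9]
side bay_1 [523.3, 200.2, 45.9] 0.92 [255.3 252.4]
side bay_1 [517.9, 364.1, 46.0] 0.77 [251.4 294. ]
side cradle [520.3, -160.0, 22.8] 0.79 [265.2 193. ]
side cradle [660.1, -201.2, 241.9] 0.71 [228.1 132.5]
side cradle [519.3, -457.2, 17.6] 0.53 [270.4 157.2]
side spring_contacts [532.2, -130.1, 23.7] 0.93 [261.3 197. ]
side spring_contacts [514.5, 366.3, 29.7] 0.38 [252.6 299. ]
side hinge [644.8, -197.1, 151.2] 0.89 [232.7 155.9]
side screen_top [663.2, -201.4, 242.0] 0.56 [227.3 132.4]
side pack_1_contacts [524.5, 205.6, 31.7] 0.76 [254.7 257.2]
```

```bash
python3 -m inch '0 0 0 0 0'
```

```text
t: 1.18
tool_pos: [239.8, -577.2, 222.6]
tcp_rot: [0.832, -0.555, 0.0, 0.0]
contact_force: [0.5, -0.8, 0.2]
finger_gap: 87.2
```

View pics/topc.png

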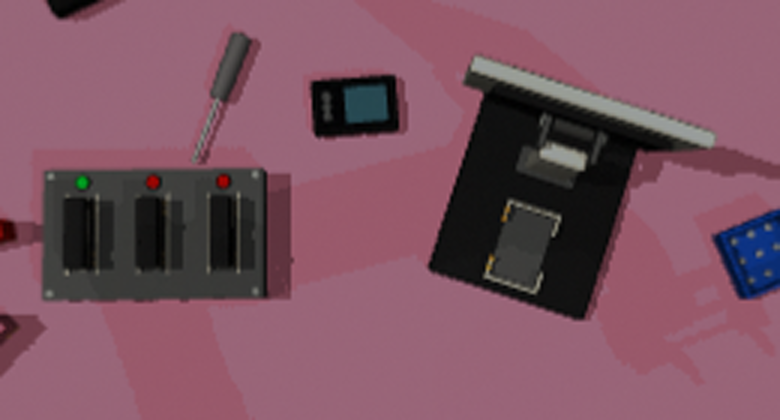

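View pics/sidec.png

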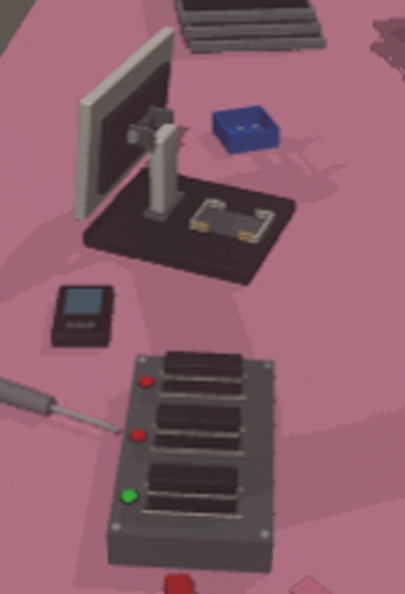

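Top crop: the green lamp is at crop (83,183), beside the leftmost pack, which is the one at y≈367. Both red lamps are to its right. The side crop agrees, and the red and pink blocks lie outside the charger. Next I refine the geometry from the depth maps.

Run:
```python
from h import *
np.set_printoptions(precision=1,suppress=True)
for n in ("top","side"):
    c=capture(n)
    yy,xx=np.mgrid[0:384,0:512]; P=unproj(c,np.c_[xx.ravel(),yy.ravel()]);F=c["frame"].reshape(-1,3).astype(int)
    ok=c["z_map"].ravel()>0
    m=ok&(P[:,0]>440)&(P[:,0]<610)&(P[:,1]>130)&(P[:,1]<430)
    print(n,"deck z",np.percentile(P[m&(abs(P[:,2]-45)<6)][:,2],[10,50,90]))
    t=m&(P[:,2]>76)&(P[:,2]<92)
    for lo,hi in((150,243),(243,325),(325,420)):
        Q=P[t&(P[:,1]>lo)&(P[:,1]<hi)]
        if len(Q)>3: print("pack",len(Q),np.median(Q,0),Q.min(0),Q.max(0),cv2.minAreaRect(Q[:,:2].astype(np.float32)))
    d=P[m&(abs(P[:,2]-45)<6)]; print("deck rect",cv2.minAreaRect(d[:,:2].astype(np.float32)))
    # lamps
    g=ok&(F[:,1]>F[:,0]+60)&(F[:,1]>F[:,2]+60)&m; print("green",P[g].mean(0),g.sum())
    # foot
    m=ok&(P[:,0]>400)&(P[:,0]<700)&(P[:,1]>-320)&(P[:,1]<-20)
    f=m&(P[:,2]>19)&(P[:,2]<42); r=cv2.minAreaRect(P[f][:,:2].astype(np.float32)); print("foot",r, np.median(P[f&(P[:,2]<30)][:,2]))
    w=f&(F.min(1)>110); print("ribs",w.sum(),P[w].mean(0),cv2.minAreaRect(P[w][:,:2].astype(np.float32)))
    for th in ["cradle","spring_contacts","hinge","screen_top"]:
        r=[q for q in tip_of(c,th) if q["conf"]>.5]; print(th,[ (q["point"],round(q["conf"],2)) for q in r])
    s=ok&(P[:,2]>229)&(P[:,0]>560)&(P[:,0]<750)&(P[:,1]>-400)&(P[:,1]<-50)
    print("screentop",s.sum(),P[s].mean(0),P[s].min(0),P[s].max(0),cv2.minAreaRect(P[s][:,:2].astype(np.float32)))
```

```text
top deck z [41.8 45.  48.1]
pack 170 [523.6 197.4  82.5] [481.8 185.1  76.2] [566.3 209.   88.4] ((524.044189453125, 197.3021697998047), (84.05797576904297, 21.5090389251709), 2.1958811283111572)
pack 160 [521.4 280.3  82.4] [479.6 269.2  76.1] [560.5 292.6  88.7] ((519.9898681640625, 280.7344665527344), (80.43887329101562, 21.52190589904785), 2.4513978958129883)
pack 182 [519.1 365.   82.3] [477.4 352.3  76. ] [558.  379.4  90.3] ((517.5593872070312, 365.74261474609375), (80.234619140625, 25.861799240112305), 2.6911704540252686)
deck rect ((521.5048828125, 283.228759765625), (154.93032836914062, 261.9023742675781), 1.8077991008758545)
green [579.8 369.3  47.4] 13
foot ((563.8023071289062, -173.66314697265625), (199.52993774414062, 220.746337890625), 73.16893768310547) 23.98631085639704
ribs 16 [ 502.3 -157.5   36.5] ((517.7276611328125, -160.78359985351562), (62.567298889160156, 95.91507720947266), 74.01483154296875)
cradle [([522.1, -158.6, 22.9], 0.78)]
spring_contacts [([524.5, -131.6, 24.4], 0.64)]
hinge [([644.6, -196.5, 149.5], 0.65)]
screen_top [([660.2, -200.4, 244.8], 0.78)
[... 893 characters left out ...]
foot ((578.11669921875, -173.77711486816406), (204.39688110351562, 244.81161499023438), 73.13533020019531) 24.19651210383654
ribs 22 [ 502.2 -160.    36.6] ((543.6053466796875, -169.20867919921875), (67.48766326904297, 150.8899383544922), 72.00840759277344)
cradle [([688.5, 48.5, 10.1], 0.71), ([520.6, -162.0, 20.4], 0.62), ([585.7, 366.1, 45.5], 0.56), ([530.4, -133.1, 23.4], 0.55)]
spring_contacts [([529.4, -132.3, 24.7], 0.94)]
hinge [([648.3, -197.3, 151.0], 0.57)]
screen_top [([664.6, -201.8, 242.1], 0.77)]
screentop 253 [ 661.5 -185.   239.1] [ 616.9 -323.1  229.4] [702.6 -73.3 245.7] ((659.6088256835938, -198.6368408203125), (260.06011962890625, 18.837539672851562), 73.59957885742188)
```

```bash
python3 -m inch '0 0 0 0 0.85; 0 0 0 0 0.85; 0 0 0 0 0.85; 0 0 0 0 0.85; 0 -0.7 -0.7 0 0; 0 -0.9 -0.9 0 0; 0 -0.9 -0.9 0 0; 0 -0.9 -0.9 0 0'; python3 -c "
from workcell import sense;s=sense();print(s['q'],s['t'])"
```

```text
t: 2.35
tool_pos: [322.3, -488.0, 222.6]
tcp_rot: [0.72, -0.694, 0.0, 0.0]
contact_force: [-0.2, 0.1, 0.2]
finger_gap: 87.2
[ 0.9809942   0.24560459 -0.08570339  1.57002472  0.02147466  1.32660024
 -0.64098384] 2.35
```

```bash
python3 -m inch '0 -1 -0.6 0 0; 0 -1 -0.6 0 0; 0 -1 -0.6 0 0; 0 -1 -0.6 0 0; 0 -1 -0.5 0 0; 0 -1 -0.5 0 0; 0 -1 -0.4 0 0; 0 -1 -0.4 0 0'; python3 -m inch '0 -1 -0.4 0 0; 0 -1 -0.4 0 0; 0 -1 -0.3 0 0; 0 -1 -0.3 0 0; 0 -1 -0.3 0 0; 0 -1 -0.3 0 0; 0 -1 -0.3 0 0; 0 -1 -0.3 0 0'; python3 -c "
from workcell import sense;s=sense();print(s['q'],s['t'])"
```

```text
t: 3.02
tool_pos: [419.4, -283.9, 222.7]
tcp_rot: [0.72, -0.694, 0.0, 0.0]
contact_force: [-0.6, -0.3, -0.1]
finger_gap: 86.8
t: 3.68
tool_pos: [476.5, -81.7, 222.8]
tcp_rot: [0.72, -0.694, 0.0, -0.0]
contact_force: [0.7, -1.1, 1.5]
finger_gap: 87.1
[ 0.52183918  0.04514515 -0.45578894  1.80139903  0.02097068  1.29916517
 -1.47229176] 3.6833
```

```bash
python3 -m inch '60 -1 0 0 0; 60 -1 0 0 0; 60 -1 0 0 0; 60 -1 0 0 0; 60 -1 0 0 0; 60 -1 0 0 0; 60 -1 0 0 0; 60 -1 0 0 0'; python3 -c "
from workcell import sense;s=sense();print(s['q'],s['t'])"
```

```text
t: 4.35
tool_pos: [468.6, 118.1, 222.8]
tcp_rot: [0.72, -0.694, 0.0, -0.0]
contact_force: [0.6, -0.3, -0.4]
finger_gap: 66.6
[ 0.29878824  0.05963335 -0.65607091  1.79326456  0.03817982  1.30074293
 -1.89975124] 4.35
```

```bash
python3 -m inch '80 -1 -0.24 0 0; 80 -1 -0.24 0 0; 80 -1 -0.24 0 0; 80 -1 -0.24 0 0; 80 -1 -0.24 0 0; 80 -1 -0.24 0 0; 80 -1 -0.24 0 0; 80 -1 -0.24 0 0'; python3 -m inch '80 -0.9 -0.24 0 0; 80 -0.7 -0.24 0 0; 80 -0.25 0 0.5 0; 80 0 0 1 0; 80 0 0 0 0';  python3 - <<'E'
from h import *
s=sense();print(s['q'],s['t'])
for n in("top","side"):
    c=capture(n);save(c,n+"1.png",(80,100,280,260) if n=="top" else (150,170,330,330),3.5)
E
```

```text
t: 5.02
tool_pos: [509.5, 319.7, 222.5]
tcp_rot: [0.72, -0.694, 0.0, -0.0]
contact_force: [0.1, -0.2, 0.6]
finger_gap: 59.8
t: 5.43
tool_pos: [517.7, 363.7, 179.9]
tcp_rot: [0.721, -0.693, -0.001, 0.003]
contact_force: [0.0, -1.4, -1.5]
finger_gap: 59.7
[-0.14470875  0.47734008 -0.73318599  1.45896096  0.32052302  1.33469666
 -2.43137638] 5.4333
```

View pics/side1.png

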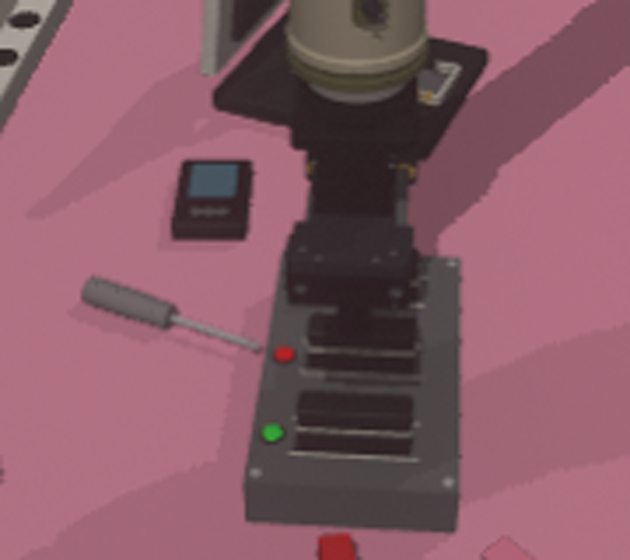

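```bash
python3 -m inch '80 0 0 0 0; 80 0 0 0 0';  python3 - <<'E'
from h import *
s=sense();print(s['q'],s['qvel'],s['t'])
E
```

```text
t: 5.7
tool_pos: [520.1, 365.0, 186.4]
tcp_rot: [0.72, -0.694, 0.0, -0.001]
contact_force: [-0.0, -0.4, -0.0]
finger_gap: 59.8
[-0.14336076  0.47236338 -0.73515617  1.45141822  0.31984394  1.33816608
 -2.43094535] [-0.00311615 -0.00076863 -0.00174218 -0.00214773  0.00107879 -0.00313509
 -0.00085349] 5.7
```

```bash
python3 -m inch '80 -0.09 0.05 0.8 0; 80 0 0 0.8 0; 80 0 0 0.8 0; 80 0 0 0.8 0; 80 0 0 0.4 0; 80 0 0 0 0; 80 0 0 0 0';  python3 - <<'E'
from h import *
s=sense();print(s['q'],s['t'])
for n in("side",):
    c=capture(n);save(c,n+"2.png",(150,170,330,330),3.5)
E
```

```text
t: 6.28
tool_pos: [518.4, 367.6, 95.9]
tcp_rot: [0.72, -0.694, 0.0, -0.0]
contact_force: [0.1, 0.8, 0.0]
finger_gap: 59.8
[-0.16360267  0.54965735 -0.7066554   1.54765757  0.37522059  1.18321285
 -2.47375199] 6.2833
```

View pics/side2.png

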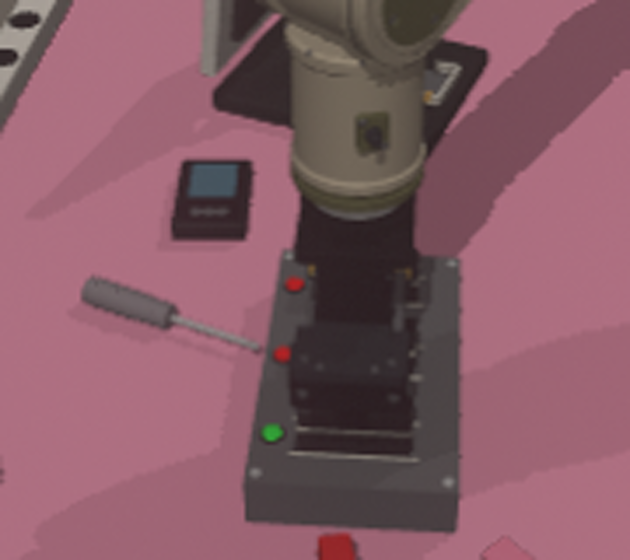

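The gripper is over the pack beside the green lamp (272,433), and the hand is in line with the bay. I go down and grip.

```bash
python3 -m inch '80 0 0 0.6 0; 80 0 0 0.6 0; 80 0 0 0.4 0; 80 0 0 0.1 0; 80 0 0 0 0; 255 0 0 0 0; 255 0 0 0 0; 255 0 0 0 0';  python3 -m inch '255 0 0 0 0;255 0 0 0 0;255 0 0 0 0';python3 - <<'E'
from h import *
s=sense();print(s['q'],s['t'])
E
```

```text
t: 7.0
tool_pos: [518.4, 367.8, 53.2]
tcp_rot: [0.72, -0.694, 0.0, -0.001]
contact_force: [-0.4, -0.7, -0.9]
finger_gap: 47.0
t: 7.25
tool_pos: [518.2, 367.5, 52.7]
tcp_rot: [0.72, -0.694, 0.0, -0.0]
contact_force: [-0.4, -0.0, 0.3]
finger_gap: 27.9
[-0.17838849  0.59429997 -0.68500056  1.58185354  0.40640509  1.11191367
 -2.49476313] 7.25
```

```bash
python3 -m inch '255 0 0 0 0;255 0 0 0 0;255 0 0 0 0; 255 0 0 -0.2 0; 255 0 0 -0.4 0; 255 0 0 -0.6 0; 255 0 0 -0.8 0; 255 0 0 -0.8 0';python3 - <<'E'
from h import *
s=sense();print(s['q'],s['t'])
for n in("side",):
    c=capture(n);save(c,n+"3.png",(150,170,330,330),3.5)
E
```

```text
t: 7.92
tool_pos: [518.0, 367.7, 124.5]
tcp_rot: [0.72, -0.694, -0.0, -0.0]
contact_force: [0.6, 0.4, -1.4]
finger_gap: 23.7
[-0.15802527  0.5217232  -0.7160369   1.52144022  0.3542366   1.23128224
 -2.45950072] 7.9167
```

View pics/side3.png

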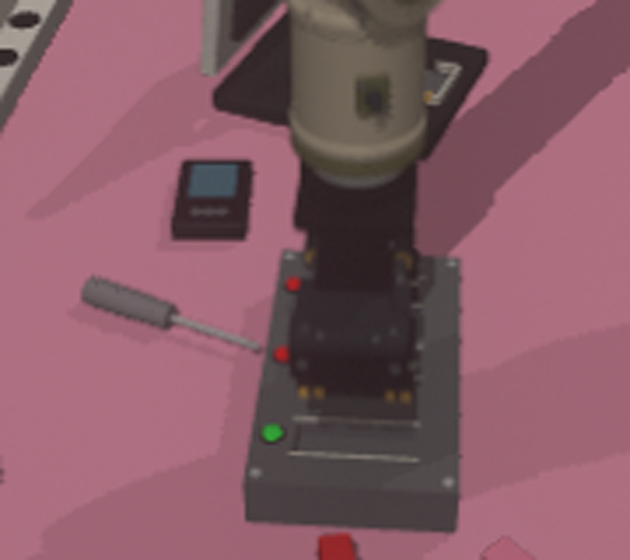

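The green-lamp pack is out of its bay and the slot at (355,440) is empty. The gold pads show at its lower edge, at about (310,393) and (398,397). Next I carry it to free bench between the charger and the terminal.

```bash
python3 -m inch '255 0.2 0.1 -0.8 0; 255 0.8 0.23 -0.2 0; 255 1 0.23 0 0; 255 1 0.23 0 0; 255 1 0.23 0 0; 255 1 0.23 0 0; 255 1 0.23 0 0; 255 1 0.23 0 0'; python3 -m inch '255 1 0.23 0 0; 255 1 0.23 0 0; 255 1 0.23 0 0; 255 1 0.23 0 0; 255 1 0.23 0 0; 255 0.6 0.1 0 0; 255 0.2 0 0.5 0; 255 0 0 1 0'; python3 -m inch '255 0 0 1 0; 255 0 0 0.8 0; 255 0 0 0 0;255 0 0 0 0'
```

```text
t: 8.63
tool_pos: [481.8, 190.1, 148.6]
tcp_rot: [0.72, -0.694, 0.0, -0.0]
contact_force: [-0.3, -0.7, -1.6]
finger_gap: 23.7
t: 9.3
tool_pos: [458.7, 43.4, 113.1]
tcp_rot: [0.719, -0.695, 0.003, -0.002]
contact_force: [1.4, -0.6, -2.5]
finger_gap: 24.1
t: 9.63
tool_pos: [456.1, 45.3, 65.6]
tcp_rot: [0.721, -0.693, -0.0, 0.0]
contact_force: [0.1, 0.4, -2.1]
finger_gap: 24.2
```

```bash
python3 -m inch '255 -0.6 0 0.5 0; 255 -0.6 0 0.4 0; 255 0 0 0.4 0; 255 0 0 0.2 0; 255 0 0 0.15 0; 255 0 0 0 0; 255 0 0 0 0'
python3 - <<'E'
from h import *
s=sense();print(s['q'],s['t'])
for n in("side",):
    c=capture(n);save(c,n+"4.png",(190,130,330,250),5)
E
```

```text
t: 10.22
tool_pos: [455.6, 74.4, 24.4]
tcp_rot: [0.72, -0.694, 0.0, -0.0]
contact_force: [0.4, -0.5, -0.9]
finger_gap: 23.6
[ 0.33431731  0.2646146  -0.6449886   2.05609384  0.2056956   0.88212834
 -1.95936122] 10.2167
```

View pics/side4.png

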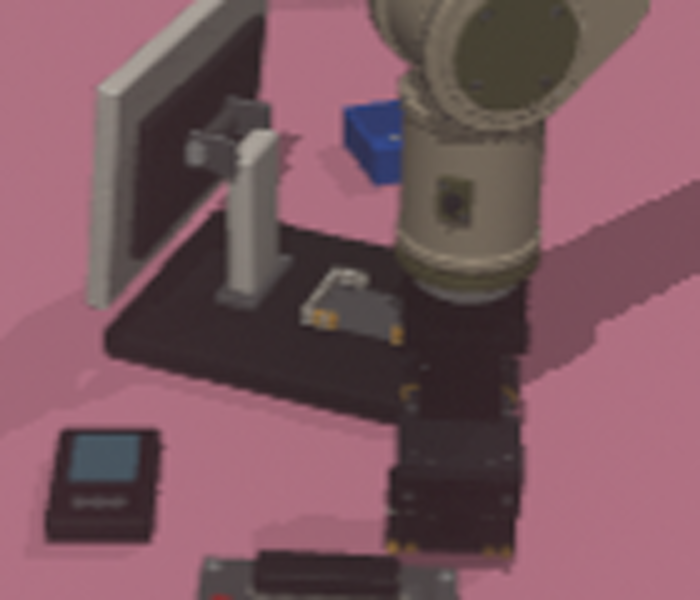

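```bash
python3 -m inch '255 0 0 0.05 0; 255 0 0 0.05 0; 255 0 0 0 0'; python3 -m inch '0 0 0 0 0; 0 0 0 0 0; 0 0 0 0 0;0 0 0 0 0;0 0 0 0 0;0 0 0 0 0;0 0 0 0 0'
```

```text
t: 10.52
tool_pos: [455.5, 74.7, 21.6]
tcp_rot: [0.72, -0.694, 0.0, -0.0]
contact_force: [0.6, -1.0, -1.0]
finger_gap: 23.8
t: 11.1
tool_pos: [455.1, 74.9, 21.3]
tcp_rot: [0.72, -0.694, 0.0, 0.0]
contact_force: [-0.5, -0.5, -0.5]
finger_gap: 62.2
```

```bash
python3 -m inch '0 0 0 -0.4 0; 0 0 0 -0.35 0; 0 0 0 0 0;0 0.4 0 0 0;0 0.4 0 0 0;0 0.2 0 0 0;0 0.15 0 0 0;0 0 0 0 0'
python3 - <<'E'
from h import *
for n in("side",):
    c=capture(n);save(c,n+"5.png",(190,130,330,250),5)
E
```

```text
t: 11.77
tool_pos: [456.0, 44.8, 39.8]
tcp_rot: [0.72, -0.694, -0.0, 0.0]
contact_force: [0.3, -0.7, -0.5]
finger_gap: 86.9
```

View pics/side5.png

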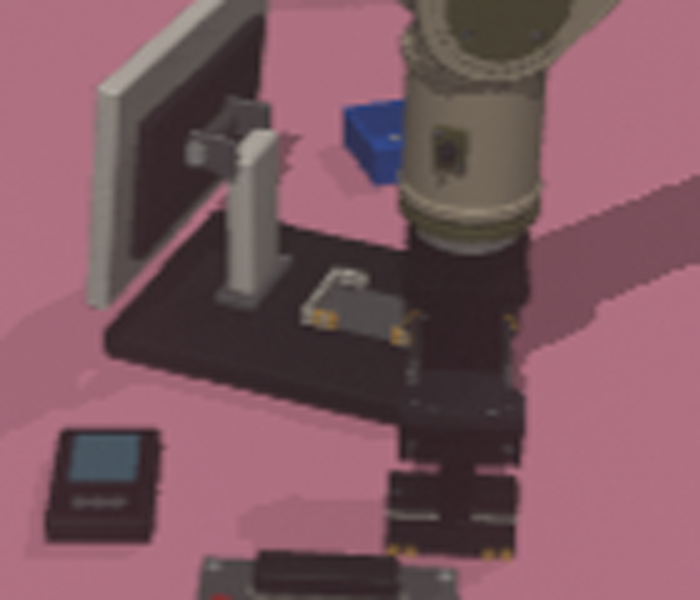

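```bash
python3 -m inch '0 0.12 0 0 0; 0 0.12 0 0 0; 0 0.12 0 0 0;0 0.12 0 0 0;0 0.12 0 0 0'
python3 - <<'E'
from h import *
for n in("side",):
    c=capture(n);save(c,n+"6.png",(190,130,330,250),5)
E
```

```text
t: 12.23
tool_pos: [456.8, 30.9, 40.0]
tcp_rot: [0.72, -0.694, 0.0, 0.0]
contact_force: [-0.5, 1.4, 0.5]
finger_gap: 87.3
```

View pics/side6.png

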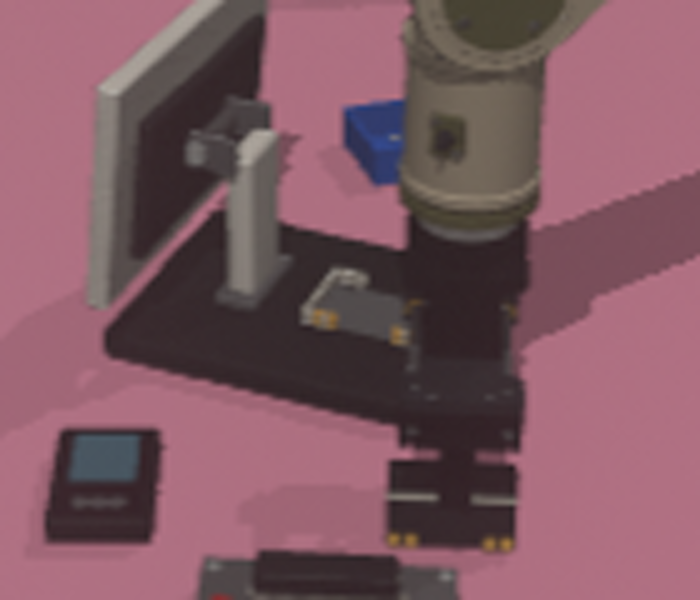

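The pack is tilting over its lower edge without sliding much; the gold pads stay at row 541. I keep pushing.

```bash
python3 -m inch '0 0.12 0 0 0; 0 0.12 0 0 0; 0 0.12 0 0 0;0 0 0 0 0;0 0 0 0 0'
python3 - <<'E'
from h import *
for n in("side",):
    c=capture(n);save(c,n+"7.png",(190,130,330,250),5)
E
```

```text
t: 12.7
tool_pos: [457.1, 22.0, 40.1]
tcp_rot: [0.72, -0.694, 0.0, 0.0]
contact_force: [-0.2, 0.4, 0.2]
finger_gap: 86.8
```

View pics/side7.png

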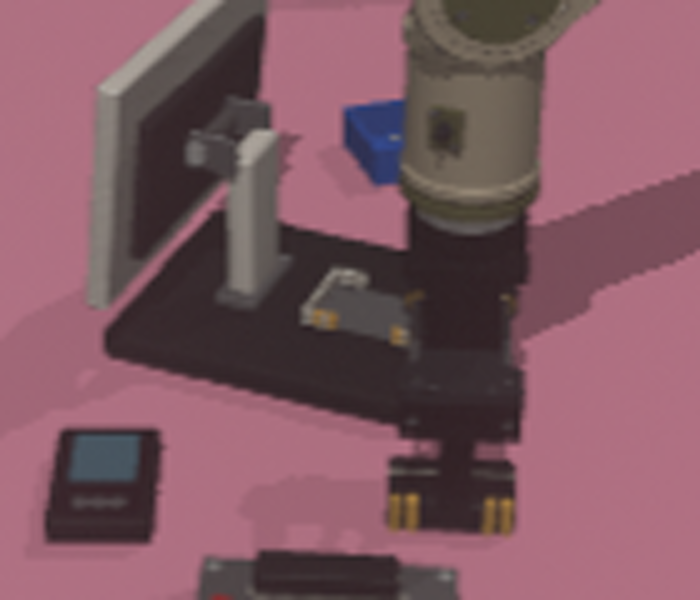

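```bash
python3 -m inch '0 0 0 -0.8 0; 0 0 0 -1 0; 0 0 0 -1 0;0 0 0 -1 0;0 0 0 -0.5 0;0 0 0 0 0'
python3 - <<'E'
from h import *
np.set_printoptions(precision=1,suppress=True)
for n in("side","top"):
    c=capture(n);save(c,n+"8.png",(190,130,330,250) if n=="side" else (180,160,300,260),5)
    yy,xx=np.mgrid[0:384,0:512]; P=unproj(c,np.c_[xx.ravel(),yy.ravel()])
    m=(c["z_map"].ravel()>0)&(P[:,0]>380)&(P[:,0]<530)&(P[:,1]>-30)&(P[:,1]<110)
    t=m&(P[:,2]>18)&(P[:,2]<31)
    if t.sum()>4: print(n,t.sum(),np.median(P[t],0),cv2.minAreaRect(P[t][:,:2].astype(np.float32)))
E
```

```text
t: 13.25
tool_pos: [458.8, 22.5, 150.5]
tcp_rot: [0.72, -0.694, 0.002, -0.001]
contact_force: [0.8, 0.5, 0.3]
finger_gap: 86.9
side 280 [458.2  41.3  23.9] ((458.2447204589844, 39.406349182128906), (83.65187072753906, 59.43291091918945), 2.467449188232422)
```

View pics/side8.png

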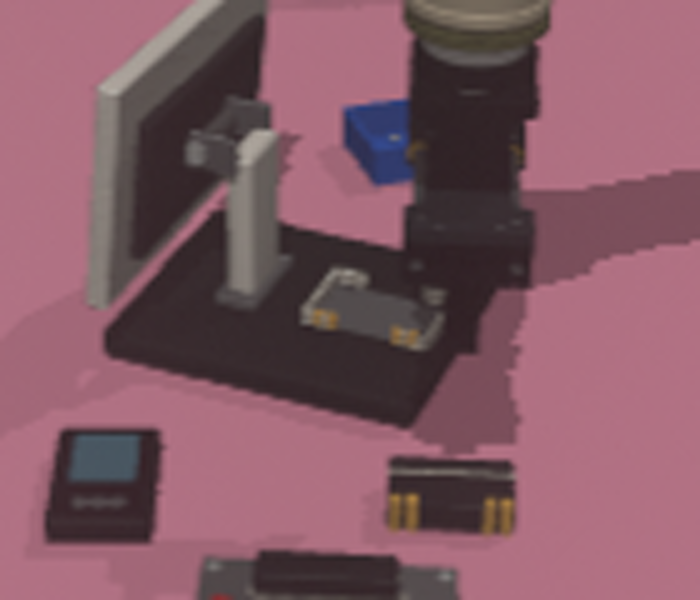

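View pics/top8.png

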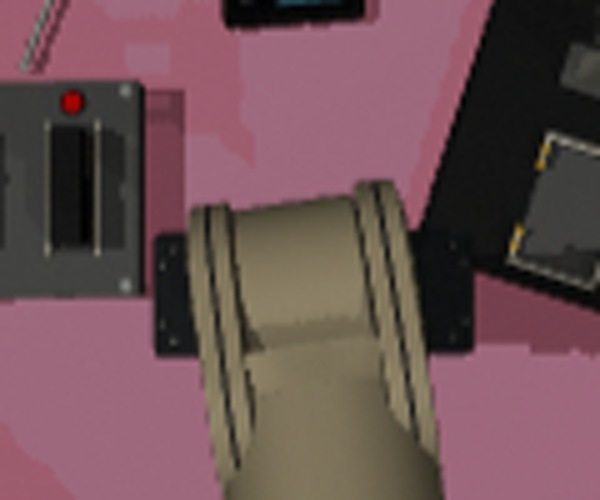

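The pack lies flat with its contact edge towards the charger: gold pads at (403,512) and (498,515), centre about (457,38). Now I grasp it across its 52 mm width.

```bash
python3 -m inch '0 -0.62 0.05 0.8 0; 0 0 0 1 0; 0 0 0 1 0;0 0 0 1 0;0 0 0 1 0;0 0 0 0.6 0;0 0 0 0.3 0;0 0 0 0 0'; python3 -m inch '0 0 0 0.1 0;0 0 0 0 0;255 0 0 0 0;255 0 0 0 0;255 0 0 0 0;255 0 0 0 0;255 0 0 0 0;255 0 0 0 0'
```

```text
t: 14.02
tool_pos: [453.3, 37.8, 2.9]
tcp_rot: [0.72, -0.693, -0.002, 0.001]
contact_force: [0.1, -0.3, -0.1]
finger_gap: 87.0
t: 14.68
tool_pos: [455.4, 37.6, 2.7]
tcp_rot: [0.72, -0.694, 0.0, -0.0]
contact_force: [-0.2, -2.1, 0.5]
finger_gap: 55.2
```

```bash
python3 -m inch '255 0 0 0 0;255 0 0 0 0;255 0 0 0 0;255 0 0 0 0; 255 0 0 -0.3 0;255 0 0 -0.6 0;255 0 0 -1 0;255 0 0 -1 0'; python3 -m inch '255 0 0 -0.7 0;255 0 0 0 0';python3 - <<'E'
from h import *
np.set_printoptions(precision=1,suppress=True)
for n in("side",):
    c=capture(n);save(c,n+"9.png",(190,130,330,250) if n=="side" else (180,160,300,260),5)
    print([(r["point"],r["conf"]) for r in tip_of(c,"pack_1_centre")])
    print([(r["point"],r["conf"]) for r in tip_of(c,"pack_1_contacts")])
E
```

```text
t: 15.35
tool_pos: [454.2, 38.2, 75.5]
tcp_rot: [0.721, -0.693, -0.001, 0.0]
contact_force: [1.0, -0.6, -2.1]
finger_gap: 51.9
t: 15.52
tool_pos: [457.2, 38.3, 96.1]
tcp_rot: [0.72, -0.693, 0.002, -0.002]
contact_force: [1.1, 0.0, -1.3]
finger_gap: 51.8
[]
[([525.8, 201.7, 30.9], 0.87)]
```

View pics/side9.png

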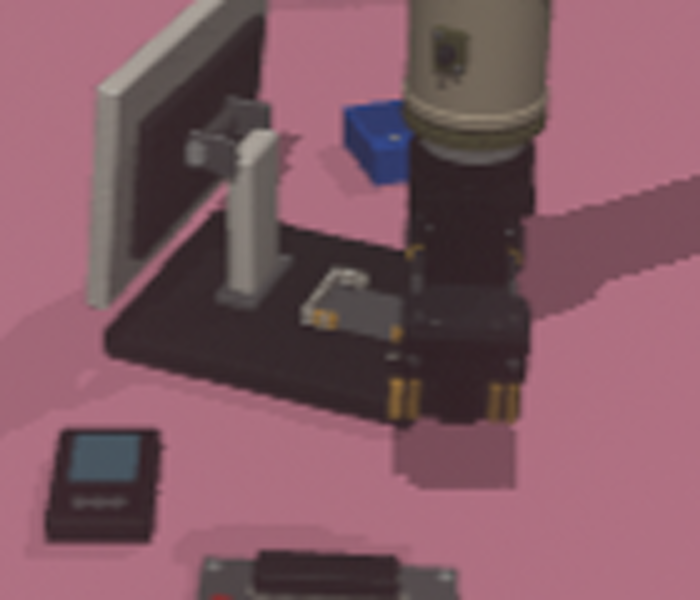

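Run:
```python
from h import *
np.set_printoptions(precision=1,suppress=True)
c=capture("side"); s=sense();print(s["tool_pos"],s["tcp_rot"],s["t"])
F=c["frame"].astype(int); r=np.zeros((384,512),bool); r[195:225,255:305]=1
g=r&(F[:,:,0]>F[:,:,2]+40)&(F[:,:,0]>80)&(F[:,:,1]>F[:,:,2]+20)
ys,xs=np.where(g);print(xs.min(),xs.max(),ys.min(),ys.max())
P=unproj(c,np.c_[xs,ys]);
o=np.c_[xs,ys]
L=P[xs<280];Rr=P[xs>280];print(np.median(L,0),np.median(Rr,0),(np.median(L,0)+np.median(Rr,0))/2)
# plane y=64.3 intersection
W=np.linalg.inv(c["world_to_cam"]);n=cv2.undistortPoints(o.reshape(-1,1,2).astype(float),cam_K(c),np.array(c["dist"])).reshape(-1,2)
d=np.c_[n[:,0],-n[:,1],-np.ones(len(n))]@W[:3,:3].T; t=W[:3,3]; k=(64.3-t[1])/d[:,1]; X=t+d*k[:,None]
print("x ext",X[:,0].min(),X[:,0].max(),"z",X[:,2].min(),X[:,2].max(), X[xs<280].mean(0),X[xs>280].mean(0))
```

```text
[454.4  37.6  91.5] [ 0.7 -0.7 -0.   0. ] 15.7167
256 293 195 214
[490.7  63.5 103.4] [429.4  62.6 109.5] [460.1  63.1 106.4]
x ext 418.3990062707975 535.1624930304481 z 89.85179553627006 161.33165832117788 [491.3  64.3 118.7] [425.9  64.3 109.6]
```

```bash
python3 -m inch '255 0.5 -0.14 -0.3 0; 255 0.95 -0.25 0 0; 255 1 -0.25 0 0; 255 1 -0.25 0 0; 255 1 -0.25 0 0; 255 1 -0.25 0 0; 255 0.95 -0.25 0 0; 255 0.9 -0.3 0 0'; python3 -m inch '255 0.65 -0.25 0 0; 255 0 0 0 0.79; 255 0 0 0 0.79; 255 0 0 0 0.79; 255 0 0 0 0.79; 255 0 0 0 0; 255 0 0 0 0';python3 - <<'E'
from h import *
c=capture("side");save(c,"side10.png",(190,110,330,230),5);s=sense();print(s["q"],s["tcp_rot"],s["tool_pos"])
E
```

```text
t: 16.38
tool_pos: [509.8, -144.1, 98.4]
tcp_rot: [0.72, -0.694, -0.001, 0.001]
contact_force: [0.9, 0.5, -1.9]
finger_gap: 51.9
t: 16.97
tool_pos: [516.9, -158.5, 98.8]
tcp_rot: [-0.597, 0.802, 0.001, -0.001]
contact_force: [0.2, 0.0, -2.1]
finger_gap: 52.0
[ 0.60571812  0.29082174 -0.45073901  1.80989197  0.14219637  1.07438014
 -1.75737831] [-5.97562654e-01  8.01821821e-01  6.75154119e-04 -4.31227800e-04] [ 517.00781568 -158.57214558   99.09584356]
```

View pics/side10.png

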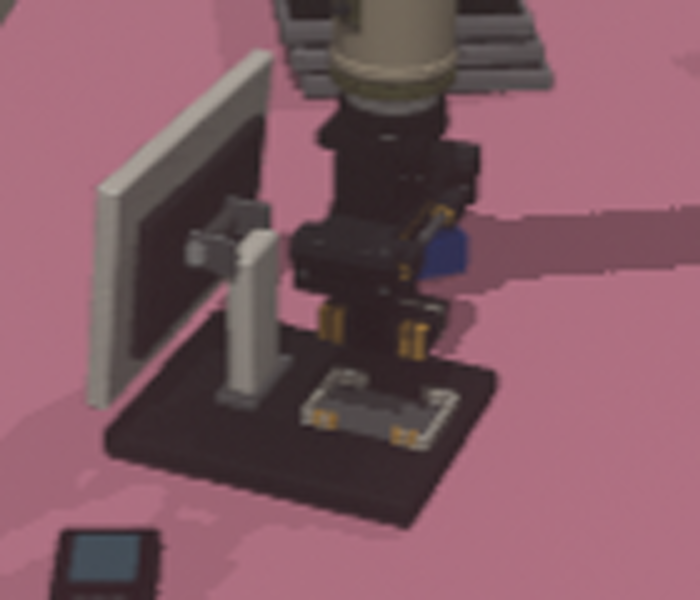

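```bash
cat > meas.py <<'E'
from h import *
np.set_printoptions(precision=1,suppress=True)
c=capture("side"); s=sense();T=s["tool_pos"];print(T)
F=c["frame"].astype(int); g=(F[:,:,0]>F[:,:,2]+40)&(F[:,:,0]>80)&(F[:,:,1]>F[:,:,2]+20)
n,l,st,ce=cv2.connectedComponentsWithStats(cv2.dilate(g.astype(np.uint8),np.ones((1,3),np.uint8)))
a=np.radians(-16.75);X=np.array([np.cos(a),np.sin(a),0]);Y=np.array([-np.sin(a),np.cos(a),0])
W=np.linalg.inv(c["world_to_cam"]);t=W[:3,3]
C=np.array([520.5,-160,24])
for i in range(1,n):
    if st[i,4]<6 or not(235<ce[i][0]<290 and 150<ce[i][1]<215): continue
    q=ce[i]; ys,xs=np.where((l==i)&g);
    P=unproj(c,np.c_[xs,ys]);
    q=np.array([xs.mean(),ys.mean()])
    u=cv2.undistortPoints(q.reshape(1,1,2),cam_K(c),np.array(c["dist"])).ravel();d=W[:3,:3]@[u[0],-u[1],-1]
    res=[]
    for off,o in((T+26*Y,T),(C+29*Y,C)):
        k=((off-t)@Y)/(d@Y);p=t+d*k; res.append(((p-o)@X,p[2]))
    print(q,st[i,4],"med depth: cradle-frame x,y",np.median((P-C)@X),np.median((P-C)@Y),np.median(P[:,2])," asPack x rel TCP,z",np.array(res[0])," asCradle x rel C,z",np.array(res[1]))
E
python3 meas.py
```

```text
[ 517.2 -158.7   99.4]
[277.8 151.7] 11 med depth: cradle-frame x,y -31.545397013532643 -27.650425534935923 188.82753240421198  asPack x rel TCP,z [-47.6 217.1]  asCradle x rel C,z [-52.  218.6]
[255.6 174.3] 33 med depth: cradle-frame x,y 23.548245477541037 25.908042984215328 110.20005946527942  asPack x rel TCP,z [ 32.  110.8]  asCradle x rel C,z [ 27.3 112.5]
[272.1 177.5] 51 med depth: cradle-frame x,y -35.028603860159905 25.778426837333747 111.42569345434703  asPack x rel TCP,z [-30.7 112. ]  asCradle x rel C,z [-35.3 113.7]
[254.6 193.3] 19 med depth: cradle-frame x,y 28.725248296857373 31.38502165056096 30.70125023539356  asPack x rel TCP,z [35.4 28.8]  asCradle x rel C,z [30.7 30.7]
[269.8 196.9] 24 med depth: cradle-frame x,y -28.832381690543773 33.22359137229631 32.3394055381288  asPack x rel TCP,z [-24.8  28.5]  asCradle x rel C,z [-29.3  30.4]
```

```bash
python3 -m inch '255 0.02 -0.2 0.5 0; 255 0 0 0.7 0; 255 0 0 0.6 0; 255 0 0 0.35 0; 255 0 0 0.1 0; 255 0 0 0 0; 255 0 0 0 0'; python3 meas.py
python3 - <<'E'
from h import *
c=capture("side");save(c,"side11.png",(220,150,300,210),9)
c=capture("top");save(c,"top11.png",(240,140,360,230),6)
E
```

```text
t: 17.65
tool_pos: [522.6, -160.9, 44.1]
tcp_rot: [-0.596, 0.803, -0.0, 0.0]
contact_force: [-0.4, 0.6, -1.8]
finger_gap: 51.8
[ 522.8 -161.    44.5]
[254.7 184.3] 9 med depth: cradle-frame x,y 30.83982305742977 22.852615489819588 64.47580454075955  asPack x rel TCP,z [29.5 67.4]  asCradle x rel C,z [30.6 69.6]
[270.  190.2] 49 med depth: cradle-frame x,y -28.17772474896728 25.92316079949824 56.91032199819182  asPack x rel TCP,z [-30.2  57. ]  asCradle x rel C,z [-28.9  59.2]
[254.  188.3] 9 med depth: cradle-frame x,y 30.008022593028503 30.145534176648027 52.07614077353708  asPack x rel TCP,z [32.  49.6]  asCradle x rel C,z [33.1 51.8]
[254.6 193.6] 18 med depth: cradle-frame x,y 26.481644306003645 33.18508871863219 32.40426518619711  asPack x rel TCP,z [29.5 27.3]  asCradle x rel C,z [30.6 29.6]
[269.9 197.1] 21 med depth: cradle-frame x,y -29.10597159190783 35.82012297720834 33.898975158030225  asPack x rel TCP,z [-30.9  27.4]  asCradle x rel C,z [-29.6  29.7]
```

View pics/side11.png

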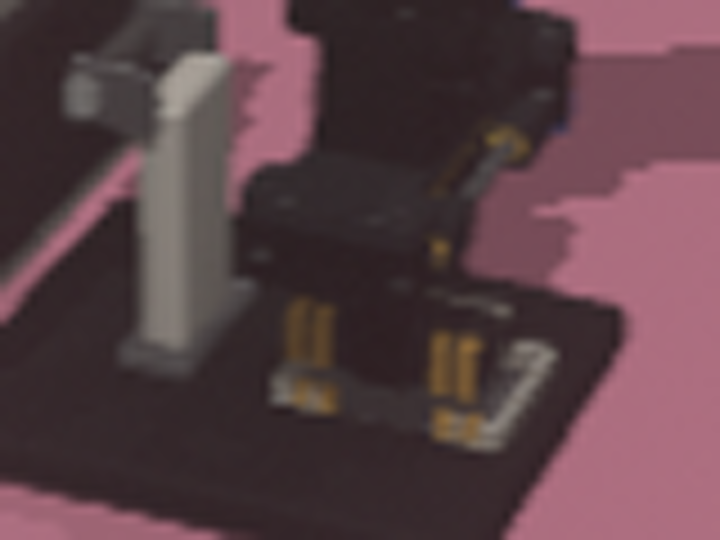

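View pics/top11.png

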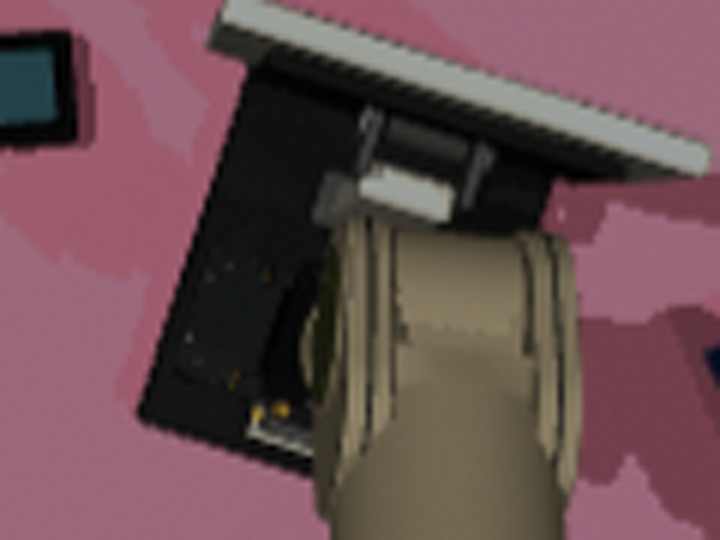

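```bash
python3 -m inch '255 0 0.03 0.15 0; 255 0 0 0.15 0; 255 0 0 0.1 0; 255 0 0 0.05 0;255 0 0 0 0'; python3 -m inch '255 0 0 0.1 0; 255 0 0 0.08 0; 255 0 0 0 0; 255 0 0 0 0'
```

```text
t: 18.22
tool_pos: [521.1, -160.5, 32.5]
tcp_rot: [-0.596, 0.803, 0.0, -0.0]
contact_force: [-4.0, 1.5, 3.0]
finger_gap: 51.7
t: 18.55
tool_pos: [522.0, -160.8, 30.5]
tcp_rot: [-0.596, 0.803, -0.001, -0.0]
contact_force: [-12.7, 2.2, 29.7]
finger_gap: 51.9
```

```bash
python3 -m inch '255 0 0 -0.12 0; 255 0 0 -0.08 0; 255 0 0 0 0;255 0 0 0 0'; python3 meas.py
python3 - <<'E'
from h import *
c=capture("side");save(c,"side12.png",(220,150,300,210),9)
s=sense();print(s["contact_force"],s["moment"])
E
```

```text
t: 18.88
tool_pos: [521.3, -160.6, 32.7]
tcp_rot: [-0.596, 0.803, 0.0, -0.0]
contact_force: [-0.4, 0.2, -1.8]
finger_gap: 51.4
[ 521.2 -160.6   32.6]
[277.  167.5] 8 med depth: cradle-frame x,y -31.990596686628813 -30.425959922752444 122.65745976305737  asPack x rel TCP,z [-51.3 155.5]  asCradle x rel C,z [-51.6 157.5]
[254.6 189.8] 42 med depth: cradle-frame x,y 30.577599950755307 27.358826766836124 46.92438776196167  asPack x rel TCP,z [31.3 43.8]  asCradle x rel C,z [30.8 46.1]
[270.5 194.4] 59 med depth: cradle-frame x,y -31.770740889782786 27.58472354931415 43.87731161170149  asPack x rel TCP,z [-31.3  39.7]  asCradle x rel C,z [-31.6  42. ]
[-0.19024858  0.19461126 -1.55769594] [ 0.04214057  0.00720699 -0.03255632]
```

View pics/side12.png

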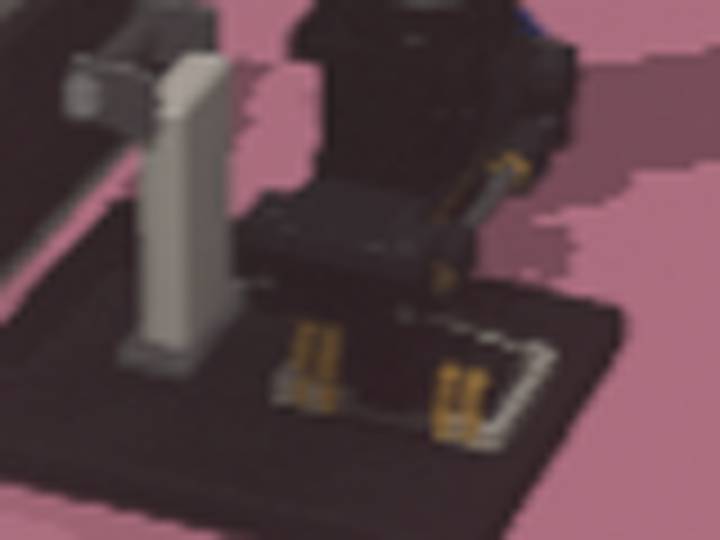

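```bash
python3 -m inch '255 0 0.07 -0.1 0; 255 0 0 0 0; 255 0 0 0.1 0; 255 0 0 0.05 0;255 0 0 0 0'; python3 -m inch '255 0 0 0.06 0; 255 0 0 0 0; 255 0 0 0 0'; python3 meas.py;python3 - <<'E'
from h import *
c=capture("side");save(c,"side13.png",(220,150,300,210),9)
s=sense();print(s["contact_force"],s["moment"])
E
```

```text
t: 19.4
tool_pos: [519.5, -160.1, 31.3]
tcp_rot: [-0.596, 0.803, 0.0, -0.0]
contact_force: [-0.2, 1.0, -1.9]
finger_gap: 52.0
t: 19.65
tool_pos: [519.8, -160.2, 30.4]
tcp_rot: [-0.596, 0.803, -0.0, -0.0]
contact_force: [-0.9, -0.1, 1.4]
finger_gap: 52.1
[ 519.9 -160.1   30.5]
[255.  187.3] 9 med depth: cradle-frame x,y 33.428294648907325 25.19232124731109 57.04805568365498  asPack x rel TCP,z [31.1 54.8]  asCradle x rel C,z [29.2 57.1]
[254.5 192. ] 30 med depth: cradle-frame x,y 30.859621547496783 29.585195243559305 36.92858955234783  asPack x rel TCP,z [32.9 34.1]  asCradle x rel C,z [31.  36.4]
[270.8 194.6] 55 med depth: cradle-frame x,y -33.51054896228811 27.438671198539133 40.11254869211564  asPack x rel TCP,z [-30.8  39. ]  asCradle x rel C,z [-32.6  41.3]
[-0.84747457 -0.28886331  1.05677563] [ 0.16153307  0.2928576  -0.00354402]
```

View pics/side13.png

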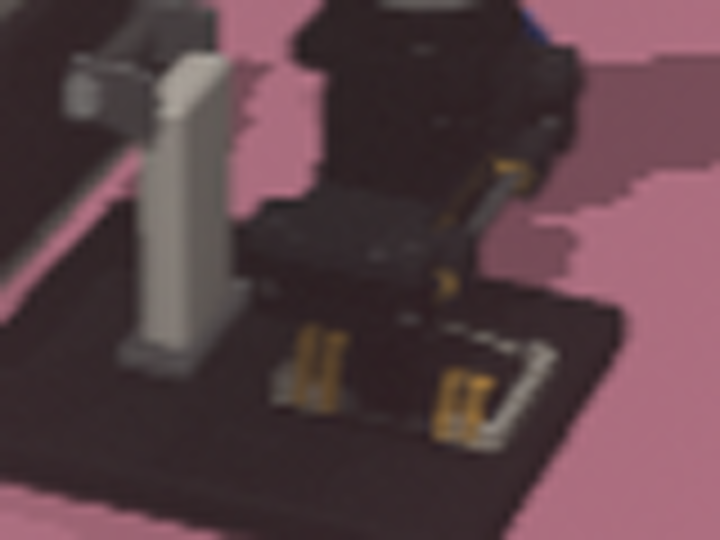

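```bash
python3 -m inch '255 0 0 0.05 0; 255 0 0 0 0; 255 0 0 0 0'; python3 -m inch '255 0 0 0.05 0; 255 0 0 0 0; 255 0 0 0 0'; python3 -c "
from workcell import sense
s=sense();print(s['contact_force'],s['moment'])"
```

```text
t: 20.0
tool_pos: [520.3, -160.3, 29.5]
tcp_rot: [-0.596, 0.803, -0.0, 0.0]
contact_force: [-0.5, 1.1, 4.9]
finger_gap: 51.7
t: 20.25
tool_pos: [520.7, -160.3, 28.5]
tcp_rot: [-0.596, 0.803, -0.001, 0.001]
contact_force: [-0.7, -1.3, 6.1]
finger_gap: 51.7
[-0.7066022  -1.31838318  6.05170553] [0.07489161 0.21122848 0.06002339]
```

```bash
python3 -m inch '255 0 0 0.05 0; 255 0 0 0 0; 255 0 0 0 0'; python3 -m inch '255 0 0 0.03 0; 255 0 0 0 0; 255 0 0 0 0'; python3 meas.py; python3 -c "
from workcell import sense
s=sense();print(s['contact_force'],s['moment'])"
```

```text
t: 20.5
tool_pos: [520.9, -160.4, 27.8]
tcp_rot: [-0.596, 0.803, -0.001, 0.001]
contact_force: [-1.8, 0.6, 11.8]
finger_gap: 51.9
t: 20.75
tool_pos: [521.0, -160.4, 27.5]
tcp_rot: [-0.596, 0.803, -0.001, 0.001]
contact_force: [-3.0, 0.3, 16.6]
finger_gap: 52.0
[ 521.  -160.4   27.5]
[254.4 190.5] 46 med depth: cradle-frame x,y 33.2444041270149 26.499721341075933 41.21384854713972  asPack x rel TCP,z [32.2 40.6]  asCradle x rel C,z [31.5 42.8]
[270.6 194.7] 55 med depth: cradle-frame x,y -32.193317257225374 26.627790683394082 37.45349929082181  asPack x rel TCP,z [-31.3  38.5]  asCradle x rel C,z [-31.8  40.8]
[-2.97968245  0.30857358 15.97636379] [0.24604007 1.04662744 0.13341592]
```

```bash
python3 -m inch '90 0 0 0 0; 90 0 0 0 0; 90 0 0 0 0; 90 0 0 0 0; 90 0 0 0 0'; python3 -m inch '60 0 0 -0.3 0; 60 0 0 -0.6 0; 60 0 0 -1 0; 60 0 0 -1 0; 60 0 0.4 -1 0;60 0 0.8 -1 0;60 0 1 0 0;60 0 1 0 0'; python3 meas.py;python3 - <<'E'
from h import *
c=capture("side");save(c,"side14.png",(220,150,300,210),9)
c=capture("top");save(c,"top14.png",(240,140,360,230),6)
E
```

```text
t: 21.22
tool_pos: [519.6, -160.1, 25.5]
tcp_rot: [-0.596, 0.803, 0.0, -0.0]
contact_force: [-0.1, -0.0, 0.3]
finger_gap: 56.1
t: 21.88
tool_pos: [443.4, -136.8, 150.2]
tcp_rot: [-0.596, 0.803, -0.001, 0.001]
contact_force: [-1.2, 0.1, 0.5]
finger_gap: 65.9
[ 438.9 -135.6  148.9]
[254.8 190.9] 48 med depth: cradle-frame x,y 30.723062156842758 27.085538519667466 40.32223844626611  asPack x rel TCP,z [116.1  39.5]  asCradle x rel C,z [29.7 41.7]
[270.1 194.6] 55 med depth: cradle-frame x,y -28.723553637383784 26.99805094338149 39.11710955156781  asPack x rel TCP,z [56.1 38.7]  asCradle x rel C,z [-30.2  40.8]
```

View pics/side14.png

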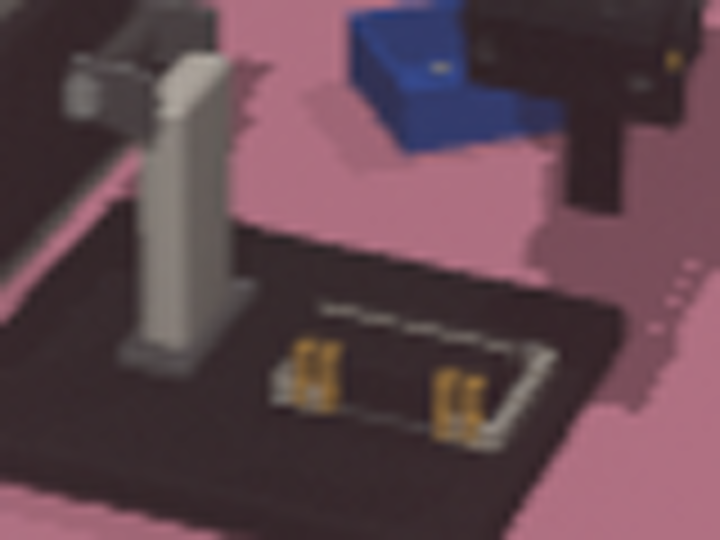

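View pics/top14.png

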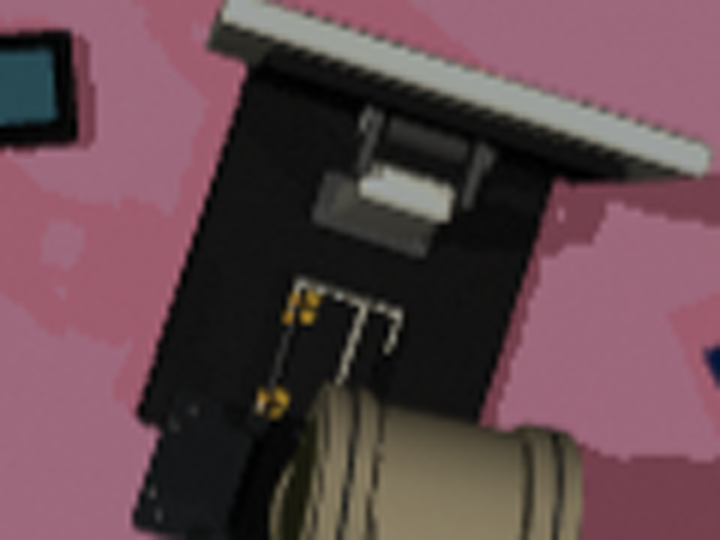

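Side: the pads at (317,375) and (460,405) sit on the cradle's spring side, within the ribs. Top: the +x rib is clear, at (350,300). I raise the arm out of the way and check the height of the pack's top.

```bash
python3 -m inch '255 0 0.3 -1 0; 255 0 0.3 -1 0; 255 0 0 -1 0; 255 0 0 -1 0; 255 0 0 -1 0; 255 0 0 -1 0; 255 0 0 0 0'
python3 - <<'E'
from h import *
np.set_printoptions(precision=2,suppress=True)
a=np.radians(-16.75);X=np.array([np.cos(a),np.sin(a),0]);Y=np.array([-np.sin(a),np.cos(a),0]);C=np.array([520.5,-160,24])
for n in("side","top"):
    c=capture(n);save(c,n+"15.png",(220,150,300,210) if n=="side" else (240,140,360,230),8 if n=="side" else 6)
    yy,xx=np.mgrid[0:384,0:512]; P=unproj(c,np.c_[xx.ravel(),yy.ravel()])-C
    u=np.c_[P@X,P@Y,P[:,2]]
    m=(abs(u[:,0])<36)&(abs(u[:,1])<20)&(c["z_map"].ravel()>0)&(abs(u[:,2]-20)<25); v=u[m]
    print(n,m.sum(),np.median(v,0))
    A=np.c_[v[:,:2],np.ones(len(v))]; print("top plane slope x,y,height",np.linalg.lstsq(A,v[:,2],rcond=None)[0])
    t=u[(abs(u[:,0])<60)&(abs(u[:,1])<45)&(abs(u[:,2]-24)<6)]
    print("top ext",t.min(0),t.max(0),cv2.minAreaRect(t[:,:2].astype(np.float32)))
E
```

```text
t: 22.62
tool_pos: [431.1, -133.1, 303.3]
tcp_rot: [-0.596, 0.803, -0.003, 0.002]
contact_force: [-0.1, 0.0, 1.0]
finger_gap: 27.6
side 111 [-0.23 -0.65 24.06]
top plane slope x,y,height [-0.    0.01 24.22]
top ext [-40.06 -27.02  18.05] [44.39 30.51 28.77] ((2.2914695739746094, 2.223529815673828), (57.42375564575195, 84.49182891845703), 89.18877410888672)
top 223 [ 0.07 -0.16 24.24]
top plane slope x,y,height [ 0.   -0.03 24.11]
top ext [-41.85 -27.33  18.53] [41.55 25.21 29.97] ((-0.3384971618652344, -0.7162876129150391), (52.357608795166016, 83.39613342285156), 89.2396240234375)
```

View pics/top15.png

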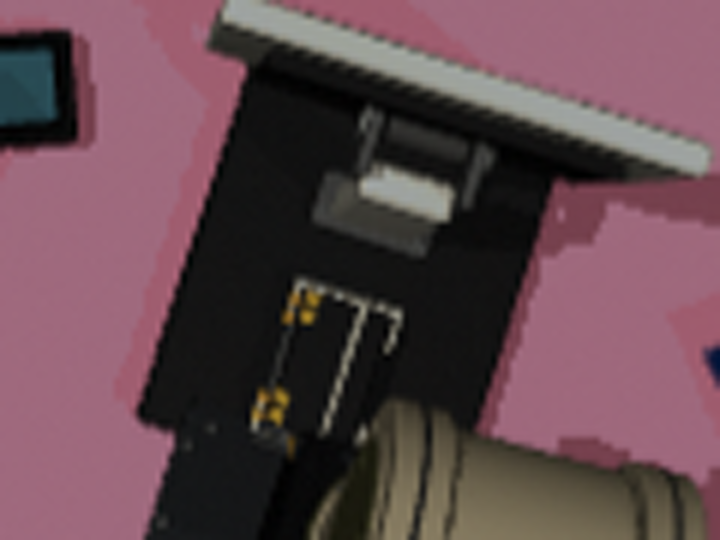

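The pack is flat: its top is 24.1 mm above the cradle floor with slope about 0, and it is centred within about 2 mm. Next I go over the screen to the glass side.

```bash
python3 -m inch '255 0 -0.6 0 0; 255 0 -1 0 0; 255 0 -1 0 0; 255 0 -1 0 0; 255 0 -1 0 0; 255 0 -1 0 0; 255 0 -1 0 0; 255 0 -1 0 0'; python3 -m inch '255 0 -1 0 0; 255 0 -1 0 0; 255 0 -0.9 0 0; 255 0 -0.6 0 0; 255 0 0 0 0;255 0 0 0 0;255 0 0 0 0'
python3 - <<'E'
from h import *
s=sense();print(s["q"]); T=s["tool_pos"]
a=np.radians(-16.75);X=np.array([np.cos(a),np.sin(a)]);Y=np.array([-np.sin(a),np.cos(a)]);H=np.array([646.9,-198.])
print((T[:2]-H)@X,(T[:2]-H)@Y)
for n in("side","top"):
    c=capture(n);save(c,n+"16.png",(190,60,330,200) if n=="side" else (240,100,380,230),4.2)
E
```

```text
t: 23.38
tool_pos: [611.7, -187.9, 296.4]
tcp_rot: [-0.596, 0.803, 0.001, -0.001]
contact_force: [-0.1, -0.7, 1.1]
finger_gap: 0.3
t: 23.97
tool_pos: [694.1, -212.5, 297.3]
tcp_rot: [-0.596, 0.803, 0.001, -0.0]
contact_force: [-1.3, 0.1, 0.3]
finger_gap: 0.3
[ 0.47388284  0.58625973 -0.43393291  0.98073164  0.23465187  1.61860281
 -1.74701861]
49.399286104002364 -0.2640448433234571
```

View pics/side16.png

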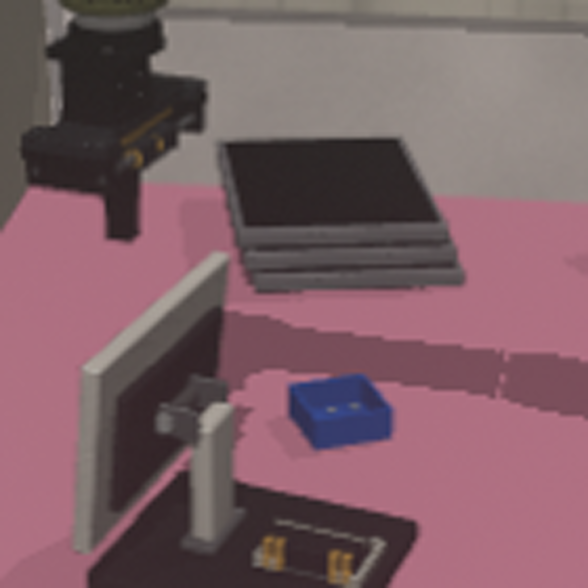

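```bash
python3 -m inch '255 0 0 0.6 0; 255 0 0 0.8 0; 255 0 0 0.8 0; 255 0 0 0.6 0; 255 0 0 0.1 0; 255 0 0 0 0;255 0 0 0 0'; python3 -m inch '255 0 0.3 0 0; 255 0 0.25 0 0; 255 0 0.15 0 0; 255 0 0.1 0 0; 255 0 0 0 0'
cat > scr.py <<'E'
from h import *
import sys
s=sense(); T=s["tool_pos"]
a=np.radians(-16.75);X=np.array([np.cos(a),np.sin(a)]);Y=np.array([-np.sin(a),np.cos(a)]);H=np.array([646.9,-198.])
print("TCP",(T[:2]-H)@X,(T[:2]-H)@Y,T[2],s["contact_force"],s["t"])
for n in("side","top"):
    c=capture(n);save(c,n+sys.argv[1]+".png",(190,60,330,200) if n=="side" else (240,100,380,230),4.2)
    print(n,[(np.round([(r["point"][:2]-H)@X,(r["point"][:2]-H)@Y,r["point"][2]],1),round(r["conf"],2)) for r in tip_of(c,"screen_top") if abs(r["point"][1]+190)<80])
    yy,xx=np.mgrid[0:384,0:512]; P=unproj(c,np.c_[xx.ravel(),yy.ravel()])
    q=np.c_[(P[:,:2]-H)@X,(P[:,:2]-H)@Y,P[:,2]-150]
    # panel pts: |Y| 60..125
    m=(c["z_map"].ravel()>0)&(abs(q[:,1])>60)&(abs(q[:,1])<125)&(q[:,2]>-80)&(q[:,2]<105)&(abs(q[:,0])<90)
    if n=="side": # rear face (rim/housing): fit line X = k*Z+b using robust
        for side in (1,-1):
            v=q[m&(q[:,1]*side>0)]
            np.save(f"v{side}.npy",v)
    t=m&(q[:,2]>80); 
    if t.sum()>5: print(" top-edge pts",t.sum(),np.median(q[t],0),q[t][:,0].min(),q[t][:,0].max())
    try:
        v=q[m];
        R=[]
        from numpy.linalg import svd
        # RANSAC plane
        rng=np.random.default_rng(0);best=0
        for _ in range(400):
            p=v[rng.choice(len(v),3,False)];nn=np.cross(p[1]-p[0],p[2]-p[0]);
            if np.linalg.norm(nn)<1:continue
            nn/=np.linalg.norm(nn)
            if abs(nn[1])>.08: continue
            k=abs((v-p[0])@nn)<3
            if k.sum()>best: best=k.sum();bk=k
        w=v[bk];nn=svd(w-w.mean(0))[2][2];nn*=np.sign(nn[0]);print(" plane n",nn,"tilt deg",np.degrees(np.arctan2(nn[2],nn[0])),best,len(v),w.mean(0))
    except Exception as e: print(e)
E
python3 scr.py 17
```

```text
t: 24.65
tool_pos: [694.6, -213.0, 227.3]
tcp_rot: [-0.596, 0.803, -0.001, 0.0]
contact_force: [0.2, 0.0, 0.4]
finger_gap: 0.7
t: 25.07
tool_pos: [677.4, -207.5, 228.9]
tcp_rot: [-0.596, 0.803, -0.003, 0.003]
contact_force: [9.8, -2.3, 2.7]
finger_gap: 0.5
TCP 31.969883013655714 -0.3498030988760696 228.90144977791286 [ 9.75073464 -2.29294095  2.72575413] 25.0667
side [(array([  7.9,   1.5, 244.3]), 0.94)]
 top-edge pts 120 [ 3.97560691 72.98674646 91.63895057] -2.206993858554955 16.277962231516682
 plane n [0.98686875 0.00517746 0.1614412 ] tilt deg 9.290684030541204 273 564 [ 9.60689553 60.13752549 30.65089153]
top [(array([ 1.070e+01, -2.000e-01,  2.433e+02]), 0.59), (array([  0.5,   1. , 146. ]), 0.35)]
 top-edge pts 107 [ 6.80851307 97.66109911 91.27706567] -0.43277164357528464 17.552610694857783
 plane n [ 0.13447219 -0.00281525 -0.99091337] tilt deg -82.27186858956831 90 185 [ 6.91876384 95.1026345  91.36812968]
```

```bash
sleep 1; echo
```

```text
(no output)
```

View pics/side17.png

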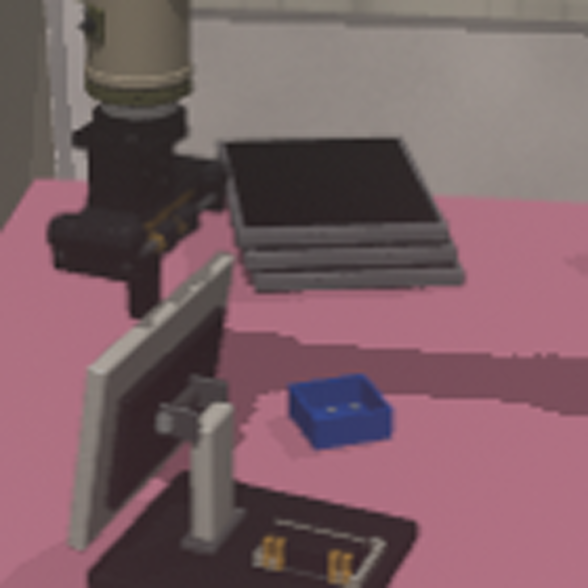

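```bash
python3 -m inch '255 0 0.2 0 0; 255 0 0.2 0 0; 255 0 0.2 0 0; 255 0 0.2 0 0; 255 0 0.1 0 0; 255 0 0 0 0; 255 0 0 0 0'; python3 scr.py 18
```

```text
t: 25.85
tool_pos: [657.0, -201.5, 231.3]
tcp_rot: [-0.596, 0.803, -0.005, 0.004]
contact_force: [7.8, -2.6, 13.5]
finger_gap: 0.4
TCP 10.62961067794254 -0.40699635773270104 231.33883876772168 [ 7.78361563 -2.58730986 13.52712389] 25.85
side [(array([-12.3,  -0.5, 237.8]), 0.61)]
 top-edge pts 112 [-16.70168602  71.23681457  91.43084673] -23.875877775824968 -4.4794210516539765
 plane n [0.94901219 0.01720172 0.31476968] tilt deg 18.349722256810917 178 420 [-5.9766364  35.63648373 42.77652975]
top [(array([-13.6,   1.2, 242.7]), 0.58)]
 top-edge pts 118 [-15.24620084  99.05319679  90.66627747] -23.055593899119096 -0.5031998208547472
 plane n [ 0.90399305 -0.01738052  0.42719372] tilt deg 25.293687889108632 162 246 [ 21.43852583 103.73071689  31.37413605]
```

View pics/side18.png

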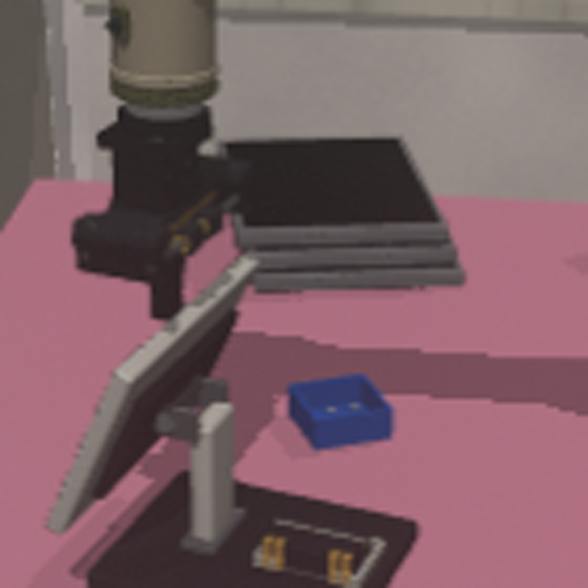

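```bash
python3 -m inch '255 0 0.15 0 0; 255 0 0.15 0 0; 255 0 0.15 0 0; 255 0 0.1 0 0; 255 0 0 0 0; 255 0 0 0 0'; python3 scr.py 19
```

```text
t: 26.55
tool_pos: [643.2, -197.3, 230.3]
tcp_rot: [-0.596, 0.803, -0.004, 0.003]
contact_force: [6.5, -2.2, 10.5]
finger_gap: 0.4
TCP -3.712638379306877 -0.4025578856980376 230.31375481306668 [ 6.53538028 -2.23857934 10.49090674] 26.55
side [(array([-28.4,   1.9, 239.2]), 0.8)]
 top-edge pts 109 [-30.68698485  74.93251796  88.88344538] -38.67787329459178 -20.7094262762859
 plane n [0.87851448 0.00853946 0.47763939] tilt deg 28.532475729874758 122 294 [-14.53261853  47.25309227  45.77836043]
top [(array([-32.8,   2.9, 239.7]), 0.59)]
 top-edge pts 119 [-30.02286361  99.63217162  87.72928615] -38.239527479866474 -13.24868838476248
 plane n [0.82141055 0.00989038 0.5702516 ] tilt deg 34.769717885447285 265 343 [ 20.82690304 104.57230892  28.29488005]
```

View pics/side19.png

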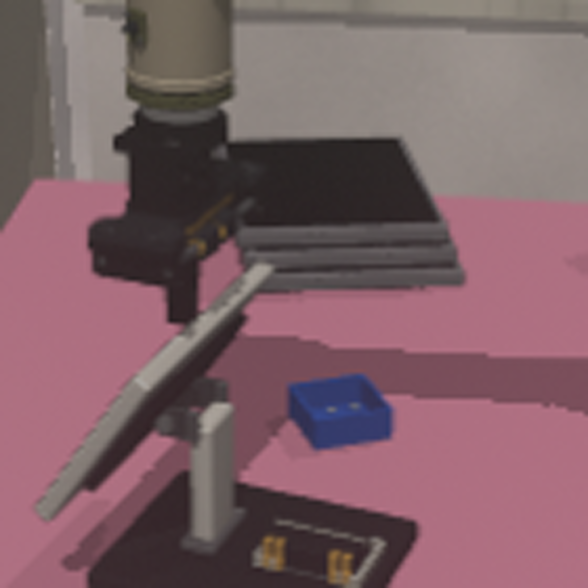

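The glass plane reads 34.8° and the top edge is 30 mm behind the hinge (expected −29.8 mm). I back away along +x and up, then check again.

```bash
python3 -m inch '255 0 -0.2 0 0; 255 0 -0.4 0 0; 255 0 -0.6 -0.3 0; 255 0 -0.8 -0.8 0; 255 0 0 -1 0; 255 0 0 -1 0; 255 0 0 -0.8 0;255 0 0 0 0'; python3 scr.py 20
python3 - <<'E'
from h import *
np.set_printoptions(precision=2,suppress=True)
a=np.radians(-16.75);X=np.array([np.cos(a),np.sin(a),0]);Y=np.array([-np.sin(a),np.cos(a),0]);C=np.array([520.5,-160,24])
for n in("side","top"):
    c=capture(n);save(c,n+"21.png")
    yy,xx=np.mgrid[0:384,0:512]; P0=unproj(c,np.c_[xx.ravel(),yy.ravel()]);P=P0-C
    u=np.c_[P@X,P@Y,P[:,2]]
    m=(abs(u[:,0])<36)&(abs(u[:,1])<20)&(c["z_map"].ravel()>0)&(abs(u[:,2]-20)<25); v=u[m]
    if m.sum()>10: print(n,m.sum(),np.median(v,0))
    for lo,hi in((150,243),(243,325)):
        Q=P0[(P0[:,1]>lo)&(P0[:,1]<hi)&(P0[:,2]>76)&(P0[:,2]<92)&(P0[:,0]>440)&(P0[:,0]<600)]
        if len(Q)>5: print("pack",len(Q),np.median(Q,0))
E
```

```text
t: 27.42
tool_pos: [689.6, -210.9, 329.2]
tcp_rot: [-0.596, 0.803, -0.003, 0.002]
contact_force: [0.4, 0.4, -0.2]
finger_gap: 0.4
TCP 44.56228045999927 -0.04518152867611932 329.2041507437185 [ 0.3779758   0.35163008 -0.16526302] 27.4167
side [(array([-30.1,   2. , 239.2]), 0.93)]
 top-edge pts 108 [-30.91249052  69.31429344  88.63911701] -39.32180390387617 -20.571297497102734
 plane n [0.87898506 0.01642035 0.47656651] tilt deg 28.46558239511079 116 299 [-15.72117792  42.15161599  45.87888893]
top [(array([-31.3,   1.6, 241.5]), 0.57)]
 top-edge pts 149 [-27.85682327  91.81135068  87.56043733] -37.77873908426374 -13.505453332745406
 plane n [0.82210637 0.00535961 0.5693087 ] tilt deg 34.70260333006084 455 546 [21.59039518 80.4641742  27.49835623]
side 115 [-0.07  0.33 24.47]
pack 197 [526.49 204.81  82.48]
pack 220 [523.07 287.45  81.89]
top 223 [ 0.06  0.03 23.78]
pack 168 [523.7  197.61  82.33]
pack 165 [518.29 280.29  82.4 ]
```

View pics/side21.png

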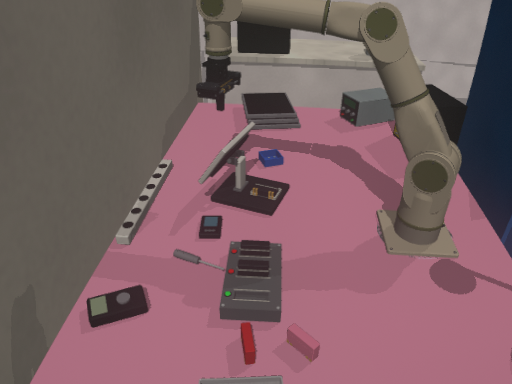

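View pics/top21.png

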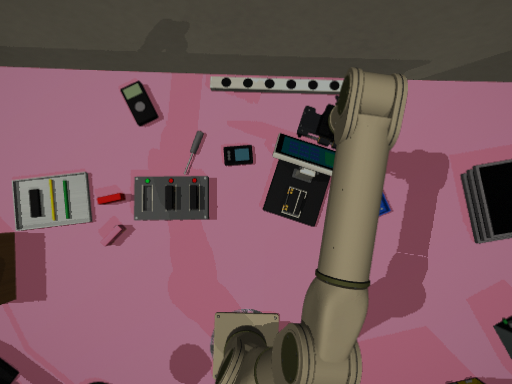

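The screen is leaned back, the pack is in the cradle at side (264,190), and the other two packs are unmoved in bays 2 and 3. The bystanders are where they were, and the arm is clear. I hand the job in.

```bash
python3 -m inch '255 0 0 0 0; 255 0 0 0 0'; python3 -c "
from workcell import close_job; print(close_job())"
```

```text
t: 27.88
tool_pos: [688.3, -211.1, 322.7]
tcp_rot: [-0.596, 0.803, 0.0, -0.0]
contact_force: [-0.4, -0.0, 0.9]
finger_gap: 0.2
the job is handed in; nothing more can be done
None
```

The job is handed in at 27.9 s of the 64 s allowed: the green-lamp battery is in the cradle and the screen is leaned back to about 35°. The hand-in gives no verdict, so the results below are my own camera checks.

**What I did:** I lifted the pack out of its bay, stood it on free bench and tipped it flat. I then regrasped it across its 52 mm width and laid it in the cradle with the contact edge on the spring side. Last, I pushed the screen back from the glass side and moved the arm clear.

**Last checks:**
- **Battery:** it lies flat with its top about 24 mm above the cradle floor. It is centred within about 2 mm, and the gold pads are at the spring contacts.
- **Screen:** the glass plane read 34.7° from the top camera after I let go, and the top-edge position agrees with 35°.
- **Other batteries:** the two still charging are within measuring noise (about 3 mm) of where they started.
- **Bystanders:** the screwdriver, card reader and screw tub look unmoved in the pictures; I did not measure them.

**What went wrong or disagreed:**
- The first lowering into the cradle caught on something at about 30 N, probably the rib at the stem end, and pitched the pack slightly. I backed off, shifted it about 2 mm, and it went down level.
- My plane fit from the side camera read 28.5° for the screen. I discounted it because it mixes points from the rim and the rear housing.

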